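# Clamp the reagent rack on the shaker

## Task

Fasten the reagent rack on the shaker's platform: stand it between the sliding jaw and the two fixed fences, one of its short ends facing the knurled thumbscrew, then push the jaw from behind until the rack sits up against the side fence opposite the jaw. Then turn the thumbscrew clockwise until its nose holds the rack firmly against the end fence; stop when the screw gets firm, do not overtighten it. Let go of everything, and leave the other things on the bench alone.

Things in the scene. Friction and masses are not known exactly. Their poses are not given: they have to be found in the camera images.
- rack_centre (a point): Centre (half-way up) of the loose reagent rack: a white box of pale strips, 50 mm wide along its own x (52 with its rim), 88 mm long along its own y (90 with its rim), 32 mm high, z up, 0.08 to 0.17 kg. Grasp it from above across its 50 mm width. Either end may point to the thumbscrew.
- shaker: Low white bench shaker fixed to the worktop, 220 x 210 mm, with a plain grey platform whose top is 60 mm above the origin. Origin: centre of its underside. Its x points from the thumbscrew to the end fence, y from the fixed side fence to the sliding jaw, z up. The thumbscrew's post stands on the -x side at y = -15 mm.
- end_fence (a point): Middle of the inner face of the end fence, at (74, -2, 74) mm in the shaker's frame and with its axes: a fixed steel bar 28 mm high above the platform, 104 mm long along y, 14 mm thick. The retracted nose of the thumbscrew reaches to 100 mm from this face, so the 88 mm long rack has about 12 mm of play there (10 mm if the screw starts half a radian in).
- side_fence (a point): Middle of the inner face of the fixed side fence, at (26, -40, 74) mm in the shaker's frame and with its axes: a steel bar 28 mm high above the platform, 80 mm long along x, 14 mm thick. The sliding jaw faces it.
- rack_home (a point): Where the centre (half-way up) of the rack must be when it is home: touching both fences and standing flat on the platform. In the shaker's frame at (30, -15, 76) mm; its axes are the shaker's (the rack's long way lies along this x).
- jaw_back (a point): Centre of the back (outer, +y side) face of the sliding jaw: an upright steel block 64 mm long (along shaker x), 18 mm thick, 41 mm high, standing on the platform; this point is 21.5 mm above the platform. It moves with the jaw. Push it with shut fingers towards the side fence (shaker -y); behind it there is nothing. Its dry friction is about 2 N, and it stays where it is left.
- jaw (a joint): How far the jaw has slid towards the side fence, m: 0 fully open (its inner face 112 mm from the fence), about 0.062 when it holds the 50 mm wide rack against the fence; starts at 0 to 0.01.
- knob_centre (a point): Centre of the thumbscrew's head, on its axis: a knurled steel cylinder, 40 mm diameter, 28 mm high, on a 12 mm neck. The axis leans 35 degrees: going into the screw it runs along (0.574, 0, -0.819) in the shaker's frame, so grip the head with the tool tilted 35 degrees. The head turns without travelling. This point's z axis points out of the head along the axis; it turns with the head.
- thumbscrew (a joint): Turn of the thumbscrew, rad; grows clockwise looking down on its head; starts at 0 to 0.5, stop at 4.6. Each radian drives the nose 7 mm along the screw axis; with the rack home it meets the rack at about 3.1 rad and is firm at about 3.6 rad. Running torque about 0.2 N m; once the nose bears, it rises by about 0.3 N m per further radian. It stays where it is left.
- nose (a joint): How far the spring-loaded round nose (16 mm) of the screw has been pushed back into its rod, m: 0 while it is free, and it grows by about 5 mm per radian once it bears on the rack (8 N per mm). Firmly seated is 2 to 4 mm; less than 1 mm is loose, more than 6 mm is overtightened.
- beaker: Bystander: clear beaker, 71 mm diameter, 112 mm high, origin at the centre of its underside; leave alone.
- wash_bottle: Bystander: white wash bottle, 43 mm diameter, 128 mm high, origin at the centre of its underside; leave alone.
- label_tape: Bystander: roll of label tape lying flat, 100 mm diameter, 25 mm high, origin at the centre of its underside; leave alone.

How it is judged:
By the outcome, as a careful person would: the job done as asked, in the order asked, and still so for the second after the job is handed in, with the robot touching nothing.
It also fails if it takes over 72 s, if anything falls off the work surface, if the arm or the gripper's body presses on something with over 40 N, if the wrist force passes 120 N, or if a joint passes its speed limit or range.

## Robot

A 7-joint arm with a two-finger parallel gripper is mounted at the origin on a cart in front of the work surface, level with it; the furniture and walls round the work are solid. World frame = base frame: x ahead of the robot, y to its left, z up, the work surface at z = 0. Lengths are in m, angles in rad, forces in N, time in s.
With the tool pointing down it reaches from about 0.425 to 0.925 m from the base axis. Payload 6.8 kg.
Tool frame: the origin (TCP) lies at the very end of the fingers, on their centre line; the grasp point (between the pads) lies 19 mm behind it (bot.pinch_z is the distance from the TCP to the grasp point, in m); z points along the fingers, y is the direction in which the jaws open and shut (so a half turn about z gives the same grasp; the last joint's range is limited). The gripper opens to 85 mm and grips with 20 to 120 N. Pads are 22 mm wide; open, the fingers measure 114 mm over their backs; the gripper's body (76 mm by 85 mm) begins 54 mm behind the grasp point. The pads swing forward as they close: fully open they stand 13 mm farther back than shut.
Start: joints at [1.192, 0.477, 0.022, 1.555, -0.011, 1.109, -0.083], TCP at [0.181, -0.65, 0.21] pointing down, gripper open.
Joint ranges: [-2.96, 2.96], [-0.34, 2.1], [-1.41, 1.46], [0.24, 2.44], [-1.37, 4.51], [0.17, 1.92], [-2.96, 2.96]. Speed limits (rad/s): [2.39, 2.39, 3.14, 3.14, 3.14, 3.14, 3.14].

## Interface

Orientations are given as a unit quaternion [x, y, z, w].
In Python, from cell import bot gives the robot as it stands.
- The arm moves only by the tool jog_arm, never from a script. Its argument "increments" is a list of rows, each an object with "turn": the turn, a rotation vector about the world's x, y, z in degrees, a list of three; "travel": the shift along the world's x, y, z in cm, a list of three; "grip": the closure, from 0 (fully open) to 1 (shut). In form: [{"turn": [ax, ay, az], "travel": [dx, dy, dz], "grip": grip}, ...]. A call has 1 to 8 rows; each row is the pose to reach, as a shift and turn from the pose commanded when the call began; what a row does not reach only later rows make up. A row lasts 1/10 s, in which the tool goes at most 50 mm and 8.59 degrees, less where a joint would pass 70% of its speed; a pose out of reach is approached as far as the arm can. A call with a gripper value outside its range is refused whole. The fingers move at their own pace and stop on an object; "newtons" is the grip in N (left out, the last holds). Time passes only in rows, so rows that repeat a pose let the fingers close. It gives the time, the measured TCP pose, the force and the opening at its end, in the units of the state.
- bot.get_state(): the state, without advancing time (a new reading comes with each control period).
- bot.read_camera(name): name is "side" or "top" or "wrist"; returns (picture, depth): 420x560x3 uint8, red, green, blue; 420x560 float32, m along the optical axis (not along the pixel's ray), 0 where there is no reading.
- bot.camera_model(name): a dict with "K" (3x3 intrinsics, pixels), "pose" (4x4, takes a point from camera to world coordinates); the wrist camera has in their place "T_tool_cam" (4x4, takes a point from camera to tool coordinates, whose origin is the TCP and whose axes are the flange's). Camera axes: x right, y up, looking along -z (the intrinsics and any distortion apply to the point x, -y, -z); pixel columns grow to the right and rows downward; lengths in m; the calibration is good to about 2 mm. A picture is of the moment at which its call begins: read the wrist's pose just before it. camera_model takes no time and is no camera call.
- bot.finish_job(): hands the job in, once; it reports no verdict.
The state is a dict: "clock": time; "qpos": joint angles; "qd": joint speeds; "effort": joint torques, N m; "tool_pos": TCP position; "ee_rot": TCP orientation; "contact_force": force on the tool from outside, world axes, zero at the start; "ft_torque": the same for the moment, N m; "finger_gap": finger opening in m.
Only numpy, scipy, OpenCV 4.12 (cv2) and the standard library are available. Lean on these libraries where they do the work, as an engineer would, in place of code of your own. Each camera call takes 0.05 s, during which the arm holds its last target.

## Working session

There is one attempt and no reset: what is moved stays moved. The work goes in short steps, Python scripts to look and compute and a tool call to move; the robot and the scene stay as the last step left them, time stands still between calls to the robot, and variables do not carry over. Pictures are saved under pics/ and viewed, and the job is handed in when it is done.

Besides the shell and the picture viewer there is one more tool, called after ">>>" in YAML: its name, and indented under it one key for each argument. jog_arm: Moves the arm, as the interface text tells. Its arguments: {"type":"object","properties":{"increments":{"type":"array","items":{"type":"object","properties":{"turn":{"type":"array","items":{"type":"number"}},"travel":{"type":"array","items":{"type":"number"}},"grip":{"type":"number"}}}},"newtons":{"type":"number"}},"required":["increments"]}

```bash
ls; mkdir -p pics
python3 - <<'E'
from cell import bot
import cv2, numpy as np
print(bot.get_state())
for n in ["side","top"]:
    p,d=bot.read_camera(n); cv2.imwrite(f"pics/{n}0.png",p[:,:,::-1]); np.save(f"{n}_d.npy",d)
    m=bot.camera_model(n); print(n,m)
print(bot.camera_model("wrist"),bot.pinch_z)
E
```

```text
pics
{'clock': 0.0, 'qpos': array([ 1.19188313,  0.4777858 ,  0.02237181,  1.55646685, -0.01151485,
        1.10927142, -0.08311405]), 'qd': array([-0.00109752, -0.00153763,  0.00191501,  0.00015244,  0.00047209,
       -0.00013955, -0.00037313]), 'effort': array([-4.31871476e-04, -5.96456122e+01,  1.60739567e+00, -2.81203347e+01,
        1.24125709e-02,  9.29308328e-03,  1.17210843e-05]), 'tool_pos': array([ 0.18037212, -0.64980148,  0.20882944]), 'ee_rot': array([ 9.90847995e-01,  1.34979400e-01, -1.88274093e-04, -8.81553743e-04]), 'contact_force': array([-0.91491808,  0.05618463,  0.10242501]), 'ft_torque': array([-0.01231097, -0.01157561, -0.03043206]), 'finger_gap': 0.0854785037537936}
side {'K': array([[461.61590465,   0.        , 285.63622755],
       [  0.        , 461.61590465, 208.9369577 ],
       [  0.        ,   0.        ,   1.        ]]), 'pose': array([[ 0.99390433,  0.06058183, -0.09210876,  0.5419409 ],
       [-0.10871632,  0.6772822 , -0.72764661, -0.87924835],
       [ 0.01830146,  0.73322484,  0.67973994,  0.89754262],
       [ 0.        ,  0.        ,  0.      
[... 358 characters left out ...]
02],
       [ 8.61221270e-04,  7.62048535e-02,  9.97091811e-01,
         1.46829731e+00],
       [ 0.00000000e+00,  0.00000000e+00,  0.00000000e+00,
         1.00000000e+00]])}
{'K': array([[330.90372046,   0.        , 283.34636015],
       [  0.        , 330.90372046, 211.19753561],
       [  0.        ,   0.        ,   1.        ]]), 'T_tool_cam': array([[ 8.68110541e-04,  9.64086701e-01,  2.65586292e-01,
         6.74340675e-02],
       [ 9.99999611e-01, -7.96138659e-04, -3.78647216e-04,
         7.26638088e-04],
       [-1.53605231e-04,  2.65586517e-01, -9.64087018e-01,
        -1.65182081e-01],
       [ 0.00000000e+00,  0.00000000e+00,  0.00000000e+00,
         1.00000000e+00]])} 0.0187
```

View pics/side0.png

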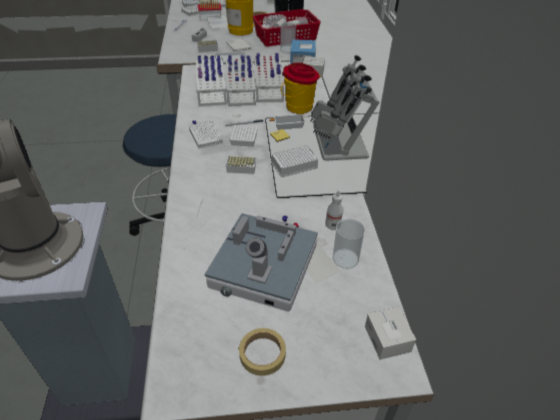

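View pics/top0.png

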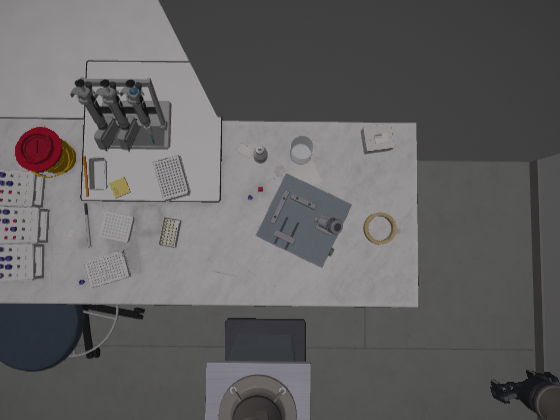

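Run:
```python
import cv2
a=cv2.imread("pics/top0.png"); b=cv2.imread("pics/side0.png")
cv2.imwrite("pics/z1.png",cv2.resize(a[160:280,240:360],(600,600),interpolation=cv2.INTER_CUBIC))
cv2.imwrite("pics/z2.png",cv2.resize(a[160:290,75:205],(600,600),interpolation=cv2.INTER_CUBIC))
cv2.imwrite("pics/z3.png",cv2.resize(b[110:310,180:380],(600,600),interpolation=cv2.INTER_CUBIC))
```

```text
(no output)
```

View pics/z1.png

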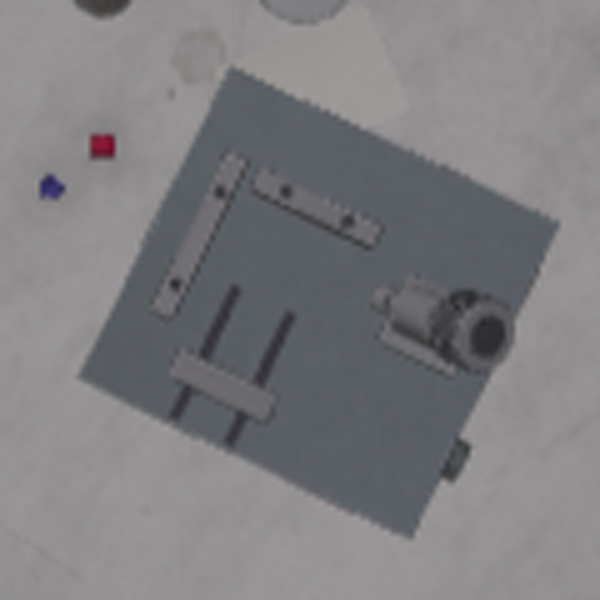

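View pics/z2.png

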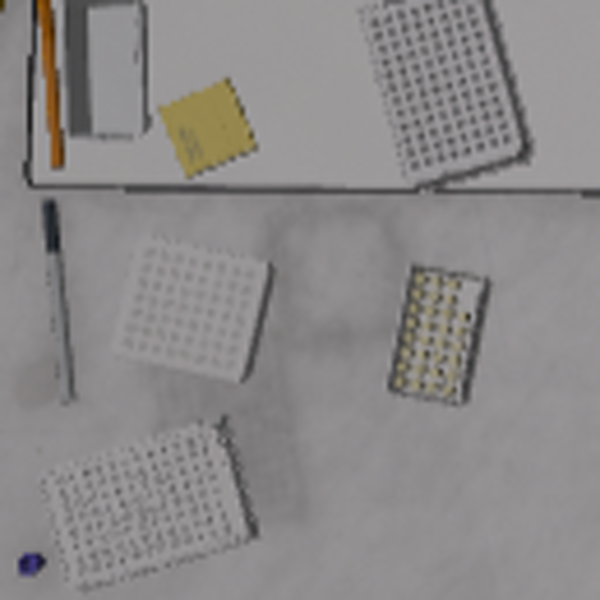

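View pics/z3.png

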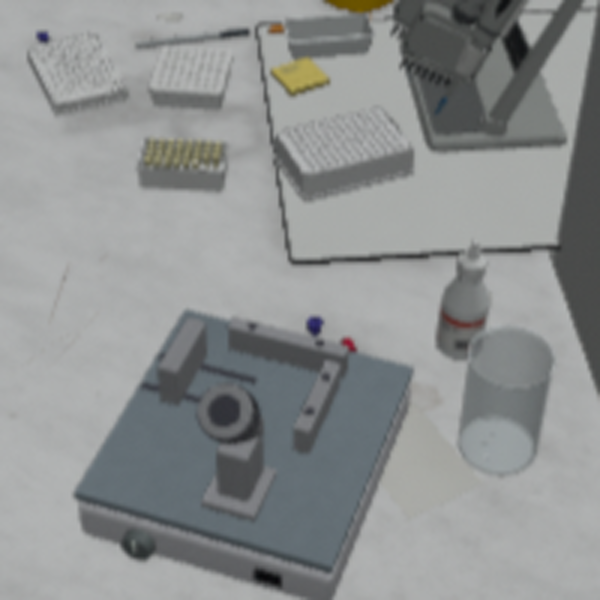

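```bash
cat > h.py <<'E'
import numpy as np, cv2
from cell import bot
def cam(n):
    m=bot.camera_model(n); return m["K"],m.get("pose")
def ray(n,u,v,z,pose=None):
    K,P=cam(n); P=P if pose is None else pose
    u=np.asarray(u,float);v=np.asarray(v,float)
    d=np.stack([(u-K[0,2])/K[0,0],-(v-K[1,2])/K[1,1],-np.ones_like(u)],-1)@P[:3,:3].T
    o=P[:3,3]; t=(z-o[2])/d[...,2]; return o+t[...,None]*d
def cloud(n,d,pose=None):
    K,P=cam(n); P=P if pose is None else pose
    v,u=np.mgrid[:420,:560]
    c=np.stack([(u-K[0,2])/K[0,0]*d,-(v-K[1,2])/K[1,1]*d,-d],-1)
    return c@P[:3,:3].T+P[:3,3]
def proj(n,p,pose=None):
    K,P=cam(n); P=P if pose is None else pose
    c=(np.asarray(p,float)-P[:3,3])@P[:3,:3]
    return np.stack([K[0,0]*c[...,0]/-c[...,2]+K[0,2],K[1,1]*-c[...,1]/-c[...,2]+K[1,2]],-1)
E
python3 - <<'E'
from h import *
d=np.load("top_d.npy"); C=cloud("top",d); im=cv2.imread("pics/top0.png")
print("table z",np.median(C[250:290,200:260,2]))
z=C[...,2]
m=((z>.045)&(z<.075)); 
roi=np.zeros_like(m); roi[165:275,250:358]=1
pm=(m&roi); print("platform z",np.median(z[pm]),pm.sum())
# use colour mask for platform outline
ys,xs=np.nonzero(pm)
mm=np.zeros(m.shape,np.uint8); mm[pm]=255
c=max(cv2.findContours(mm,0,cv2.CHAIN_APPROX_NONE)[0],key=cv2.contourArea)
w=ray("top",c[:,0,0],c[:,0,1],np.full(len(c),.06))[:,:2]
print(cv2.minAreaRect((w*1000).astype(np.float32)))
# high stuff
for nm,(y0,y1,x0,x1) in dict(rack=(215,250,158,182),shak=(165,275,250,358)).items():
    zz=z[y0:y1,x0:x1]; print(nm); print((zz[::2,::2]*1000).astype(int) if nm=='rack' else '')
E
```

```text
table z 0.0010693381107536037
platform z 0.06106804570439284 4373
((584.3287963867188, -132.292724609375), (219.72996520996094, 209.7806854248047), 64.81670379638672)
rack
[[ 6 -1 -1 -3 -2  4  3  6  4 -1 -1 -1]
 [ 1 -1  6 34 26 -5 -2  0  3  0  0  4]
 [-1  2 -3 23 10  1  0 13 27 33 30  0]
 [ 0  1  2 21 32 34 34 40 22  7  3 23]
 [ 0  2  0 32 32 37  8  2  0 -1  1 13]
 [ 3  4 30  9  2 32  2 41  5  5  2  9]
 [-3  0 30 33 20 36  4 29  3  5 30  3]
 [ 6 -3 24 35  6  1  0  1 34 31 32  0]
 [-1  1 19  7  3 30 36 33 35  0 29 -2]
 [ 0  1 36 40 37 24 45  1  7  4 15 -3]
 [ 1 29 30  3  0  5 35  3 34  2  4  4]
 [ 1 27 33  6 35  9 36  3 28 30  3  2]
 [ 2 23 38 -4 36  4  0  6  7 31  0 -1]
 [ 2 19  7  2  2 35 24 33 26 26  1  0]
 [ 0 17 30 30 27 39  0  5  2 16  0  2]
 [-3 28 22  7  1  7  7 34  1  7  0  3]
 [ 3 -2  7  0  7 32 31 30 32  0  3 -3]
 [ 1  1  3  0  0  0 -1  1 -2 -3  0  2]]
shak
```

Run:
```python
from h import *
d=np.load("top_d.npy"); C=cloud("top",d); z=C[...,2]
m=np.zeros(z.shape,np.uint8); m[210:255,150:190]=(z[210:255,150:190]>.014)*255
m=cv2.morphologyEx(m,cv2.MORPH_CLOSE,np.ones((7,7)))
c=max(cv2.findContours(m,0,cv2.CHAIN_APPROX_NONE)[0],key=cv2.contourArea)
print(cv2.boundingRect(c))
w=ray("top",c[:,0,0],c[:,0,1],np.full(len(c),.032))[:,:2]
print(cv2.minAreaRect((w*1000).astype(np.float32)))
u=np.array([[413,265],[490,275],[467,405],[388,392]])*130/600.+[75,160]
q=ray("top",u[:,0],u[:,1],np.full(4,.032))*1000; print(q, q.mean(0))
# shaker features in prediction
t=np.radians(64.82); R=np.array([[np.cos(t),-np.sin(t),0],[np.sin(t),np.cos(t),0],[0,0,1]]); o=np.array([.5843,-.1323,0])
im=cv2.imread("pics/top0.png"); im2=cv2.imread("pics/side0.png")
def S(p): return R@(np.array(p)/1000)+o
pts=dict(ef=[(74,-54,88),(74,50,88),(88,50,88),(88,-54,88)],sf=[(-14,-40,88),(66,-40,88),(66,-54,88),(-14,-54,88)],
 pl=[(-110,-105,60),(110,-105,60),(110,105,60),(-110,105,60)],home=[(-14,-40,92),(74,-40,92),(74,10,92),(-14,10,92)])
for n,I,b in (("top",im,(160,280,240,360)),("side",im2,(200,320,200,320))):
    y0,y1,x0,x1=b; J=cv2.resize(I[y0:y1,x0:x1],(600,600),interpolation=cv2.INTER_CUBIC)
    for k,v in pts.items():
        e=(proj(n,[S(p) for p in v])-[x0-.5,y0-.5])*5
        cv2.polylines(J,[e.astype(int)],True,(0,255,0) if k!='home' else (0,0,255),1)
    cv2.imwrite(f"pics/ov_{n}.png",J)
print([S(p) for p in [(30,-15,76)]])
```

```text
(158, 215, 24, 34)
((544.9705200195312, 266.61798095703125), (68.73796081542969, 95.13691711425781), 80.328857421875)
[[588.56501009 290.50109127  32.        ]
 [582.47037909 239.44333299  32.        ]
 [496.78737262 252.32870741  32.        ]
 [504.77992862 304.53253261  32.        ]] [543.1506726  271.70141607  32.        ]
[array([ 0.61063854, -0.11153268,  0.076     ])]
```

View pics/ov_top.png

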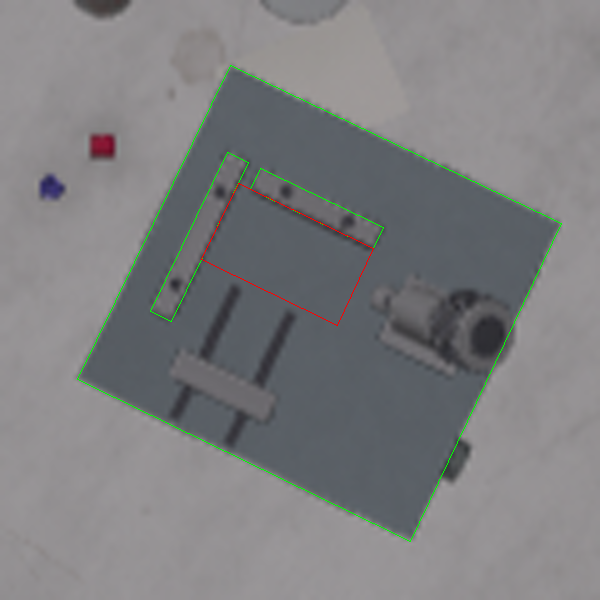

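View pics/ov_side.png

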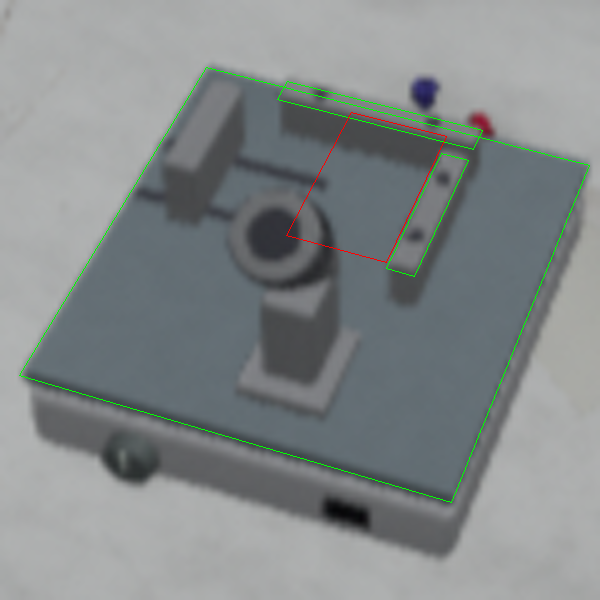

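>>> jog_arm:
  increments:
    - {"turn": [0, 0, 60], "travel": [28, 27, 4], "grip": 0}
    - {"turn": [0, 0, 60], "travel": [28, 27, 4], "grip": 0}
    - {"turn": [0, 0, 60], "travel": [28, 27, 4], "grip": 0}
    - {"turn": [0, 0, 60], "travel": [28, 27, 4], "grip": 0}
    - {"turn": [0, 0, 60], "travel": [28, 27, 4], "grip": 0}
    - {"turn": [0, 0, 60], "travel": [28, 27, 4], "grip": 0}
    - {"turn": [0, 0, 60], "travel": [28, 27, 4], "grip": 0}
    - {"turn": [0, 0, 60], "travel": [28, 27, 4], "grip": 0}

```text
clock: 0.9
tool_pos: [0.4624, -0.3777, 0.2499]
ee_rot: [0.789, 0.615, 0.0, -0.0]
contact_force: [0.2, -0.7, 0.5]
finger_gap: 0.0852
```

Run:
```python
from h import *
from scipy.spatial.transform import Rotation as Ro
s=bot.get_state(); print(s['clock'],s['qpos'].round(2),s['tool_pos'].round(3),Ro.from_quat(s['ee_rot']).as_matrix().round(3))
# knob face triangulation
def r(n,u,v):
    a=ray(n,u,v,0.3); b=ray(n,u,v,0.0); return a,(b-a)/np.linalg.norm(b-a)
a1,d1=r("top",488/5+240,335/5+160); a2,d2=r("side",225/3+180,412/3+110)
A=np.stack([d1,-d2],1); t=np.linalg.lstsq(A,a2-a1,rcond=None)[0]
p,q=a1+t[0]*d1,a2+t[1]*d2; print(p,q,np.linalg.norm(p-q))
t=np.radians(64.82); R=np.array([[np.cos(t),-np.sin(t),0],[np.sin(t),np.cos(t),0],[0,0,1]]); o=np.array([.5843,-.1323,0])
print("shaker frame face centre",R.T@((p+q)/2-o)*1000)
```

```text
0.9 [ 0.83  0.34 -0.32  1.68  0.11  1.14  0.23] [ 0.462 -0.378  0.25 ] [[ 0.244  0.97   0.   ]
 [ 0.97  -0.244  0.001]
 [ 0.001  0.    -1.   ]]
[ 0.5604689  -0.22007905  0.1767069 ] [ 0.56244567 -0.22007746  0.17676459] 0.0019776046117590917
shaker frame face centre [-89.15591891 -16.67433683 176.73574891]
```

>>> jog_arm:
  increments:
    - {"turn": [0, 0, 60], "travel": [6, 35, 0], "grip": 0}
    - {"turn": [0, 0, 60], "travel": [6, 35, 0], "grip": 0}
    - {"turn": [0, 0, 60], "travel": [6, 35, 0], "grip": 0}
    - {"turn": [0, 0, 60], "travel": [6, 35, 0], "grip": 0}
    - {"turn": [0, 0, 60], "travel": [6, 35, 0], "grip": 0}
    - {"turn": [0, 0, 60], "travel": [6, 35, 0], "grip": 0}
    - {"turn": [0, 0, 60], "travel": [6, 35, 0], "grip": 0}
    - {"turn": [0, 0, 60], "travel": [6, 35, 0], "grip": 0}

```text
clock: 1.7
tool_pos: [0.5208, -0.0226, 0.2503]
ee_rot: [0.372, 0.928, 0.002, -0.0]
contact_force: [-0.3, -0.6, 1.2]
finger_gap: 0.0852
```

>>> jog_arm:
  increments:
    - {"turn": [0, 0, 36], "travel": [2, 30, 0], "grip": 0}
    - {"turn": [0, 0, 36], "travel": [2, 30, 0], "grip": 0}
    - {"turn": [0, 0, 36], "travel": [2, 30, 0], "grip": 0}
    - {"turn": [0, 0, 36], "travel": [2, 30, 0], "grip": 0}
    - {"turn": [0, 0, 36], "travel": [2, 30, 0], "grip": 0}
    - {"turn": [0, 0, 36], "travel": [2, 30, 0], "grip": 0}
    - {"turn": [0, 0, 36], "travel": [2, 30, 0], "grip": 0}
    - {"turn": [0, 0, 36], "travel": [2, 30, 0], "grip": 0}

```text
clock: 2.5
tool_pos: [0.5399, 0.2707, 0.2491]
ee_rot: [0.073, 0.997, -0.0, -0.001]
contact_force: [0.4, -0.9, -0.3]
finger_gap: 0.0852
```

```bash
cat >> h.py <<'E'
from scipy.spatial.transform import Rotation as Ro
def wrist():
    s=bot.get_state(); p,d=bot.read_camera("wrist")
    T=np.eye(4); T[:3,:3]=Ro.from_quat(s['ee_rot']).as_matrix(); T[:3,3]=s['tool_pos']
    return p[:,:,::-1].copy(),d,T@bot.camera_model("wrist")["T_tool_cam"],s
E
python3 - <<'E'
from h import *
im,d,P,s=wrist(); cv2.imwrite("pics/w1.png",im); np.savez("w1.npz",d=d,P=P,im=im)
print(s['clock'],s['qpos'].round(2),s['tool_pos'].round(4),Ro.from_quat(s['ee_rot']).as_matrix().round(3))
E
```

```text
2.5 [ 0.06  0.45 -0.85  1.64  0.36  1.21  0.56] [0.5399 0.2707 0.2491] [[-0.989  0.145 -0.001]
 [ 0.145  0.989 -0.   ]
 [ 0.001 -0.    -1.   ]]
```

View pics/w1.png

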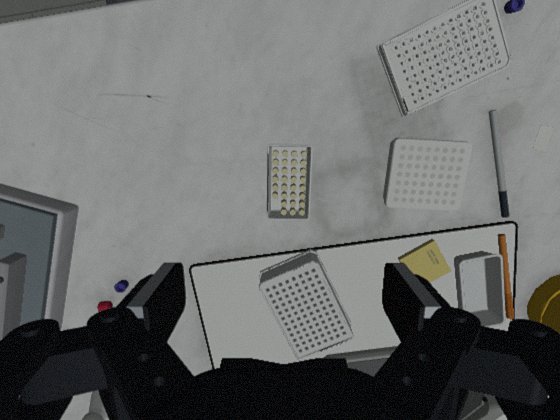

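Run:
```python
from h import *
im=cv2.imread("pics/w1.png")
cv2.imwrite("pics/w1z.png",cv2.resize(im[132:232,240:340],(600,600),interpolation=cv2.INTER_CUBIC))
```

```text
(no output)
```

View pics/w1z.png

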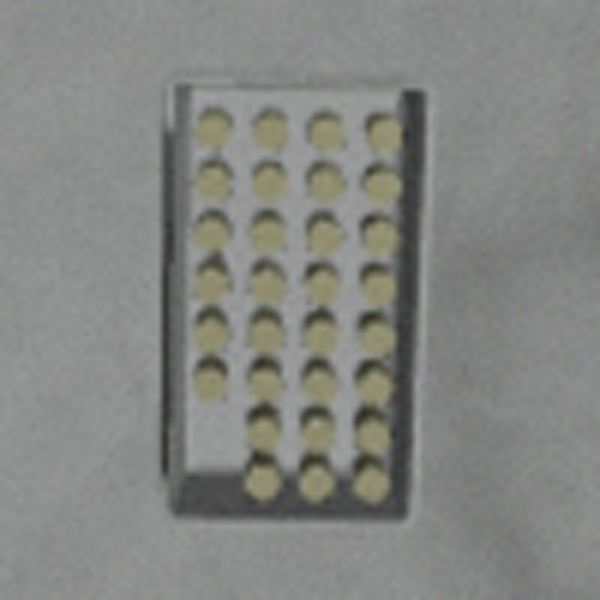

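Run:
```python
from h import *
P=np.load("w1.npz")["P"]
u=np.array([[172,85],[427,90],[408,518],[170,515]])/6.+[240,132]
for z in (.0,.016,.032):
    q=ray("wrist",u[:,0],u[:,1],np.full(4,z),P)[:,:2]*1000
    print(z,q.round(1).tolist(),q.mean(0).round(1),[np.linalg.norm(q[i]-q[i-1]).round(1) for i in range(4)])
    for i,j in((0,3),(1,2)):
        e=q[i]-q[j]; print(np.degrees(np.arctan2(e[1],e[0])).round(1),end=' ')
    print()
u=np.array([[212,130],[383,132],[372,480],[212,380],[262,480]])/6.+[240,132]
print(ray("wrist",u[:,0],u[:,1],np.full(5,.036),P)[:,:2].round(4))
```

```text
0.0 [[501.6, 257.3], [510.2, 309.0], [600.7, 293.7], [592.5, 242.5]] [551.2 275.6] [np.float64(92.1), np.float64(52.4), np.float64(91.8), np.float64(51.8)]
170.8 170.4 
0.016 [[500.6, 258.2], [508.8, 307.9], [595.8, 293.1], [587.9, 243.9]] [548.3 275.8] [np.float64(88.5), np.float64(50.4), np.float64(88.2), np.float64(49.8)]
170.8 170.4 
0.032 [[499.5, 259.0], [507.4, 306.7], [590.9, 292.6], [583.4, 245.4]] [545.3 275.9] [np.float64(85.0), np.float64(48.4), np.float64(84.7), np.float64(47.8)]
170.8 170.4 
[[0.5086 0.2654]
 [0.5136 0.2973]
 [0.5809 0.2864]
 [0.5563 0.2581]
 [0.5777 0.2649]]
```

>>> jog_arm:
  increments:
    - {"turn": [0, 0, -1], "travel": [0.8, 0.4, -5], "grip": 0}
    - {"turn": [0, 0, -1], "travel": [0.8, 0.4, -10], "grip": 0}
    - {"turn": [0, 0, -1], "travel": [0.8, 0.4, -15], "grip": 0}
    - {"turn": [0, 0, -1], "travel": [0.8, 0.4, -19], "grip": 0}
    - {"turn": [0, 0, -1], "travel": [0.8, 0.4, -22], "grip": 0}
    - {"turn": [0, 0, -1], "travel": [0.8, 0.4, -24], "grip": 0}
    - {"turn": [0, 0, -1], "travel": [0.8, 0.4, -24.2], "grip": 0}
    - {"turn": [0, 0, -1], "travel": [0.8, 0.4, -24.2], "grip": 0.2}
  newtons: 30

```text
clock: 3.35
tool_pos: [0.5492, 0.2717, 0.0079]
ee_rot: [0.084, 0.996, -0.001, -0.0]
contact_force: [-0.2, -0.4, 0.8]
finger_gap: 0.0729
```

>>> jog_arm:
  increments:
    - {"grip": 1}
    - {"grip": 1}
    - {"grip": 1}
    - {"grip": 1}
    - {"grip": 1}
    - {"grip": 1}
  newtons: 30

```text
invalid input at $.increments[0]: expected keys turn, travel, grip
```

>>> jog_arm:
  increments:
    - {"turn": [0, 0, 0], "travel": [0, 0, 0], "grip": 1}
    - {"turn": [0, 0, 0], "travel": [0, 0, 0], "grip": 1}
    - {"turn": [0, 0, 0], "travel": [0, 0, 0], "grip": 1}
    - {"turn": [0, 0, 0], "travel": [0, 0, 0], "grip": 1}
    - {"turn": [0, 0, 0], "travel": [0, 0, 0], "grip": 1}
  newtons: 30

```text
clock: 3.85
tool_pos: [0.5508, 0.2743, 0.0107]
ee_rot: [0.083, 0.997, 0.001, 0.002]
contact_force: [-0.8, -2.1, 11.8]
finger_gap: 0.0003
```

Run:
```python
from h import *
im,d,P,s=wrist(); cv2.imwrite("pics/w2.png",im)
p,_=bot.read_camera("side"); cv2.imwrite("pics/s2.png",cv2.resize(p[90:240,150:350,::-1],(800,600)))
print(s['contact_force'],s['finger_gap'],s['tool_pos'])
```

```text
[-0.82678873 -2.08855978 11.79961152] 0.00026243820644573175 [0.55080262 0.27430706 0.01070115]
```

View pics/w2.png

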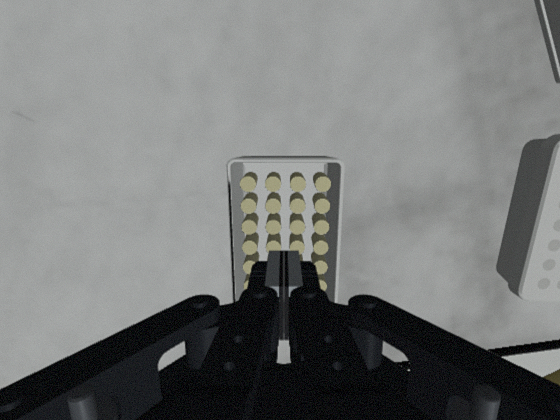

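View pics/s2.png

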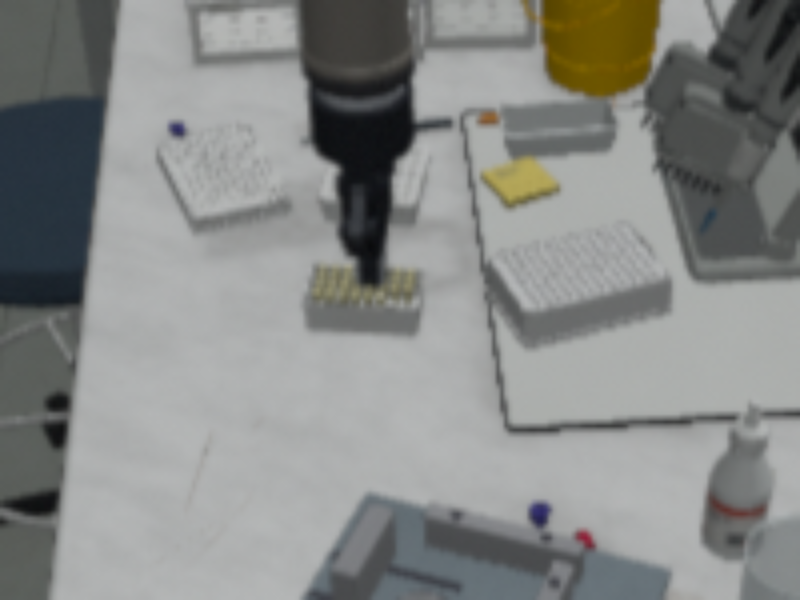

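>>> jog_arm:
  increments:
    - {"turn": [0, 0, 0], "travel": [0, 0, 3], "grip": 1}
    - {"turn": [0, 0, 0], "travel": [0, 0, 7], "grip": 1}
    - {"turn": [0, 0, 0], "travel": [0, 0, 12], "grip": 0.3}
    - {"turn": [0, 0, 0], "travel": [0, 0, 12], "grip": 0}
    - {"turn": [0, 0, 0], "travel": [0, 0, 12], "grip": 0}
  newtons: 30

```text
clock: 4.45
tool_pos: [0.5496, 0.2741, 0.1299]
ee_rot: [0.083, 0.997, 0.001, 0.002]
contact_force: [-0.1, -0.7, -0.5]
finger_gap: 0.0432
```

Run:
```python
from h import *
im,d,P,s=wrist(); cv2.imwrite("pics/w3.png",im); np.savez("w3.npz",d=d,P=P)
p,_=bot.read_camera("side"); cv2.imwrite("pics/s3.png",p[:,:,::-1])
p,_=bot.read_camera("top"); cv2.imwrite("pics/t3.png",p[:,:,::-1])
a=cv2.imread("pics/t3.png"); cv2.imwrite("pics/t3z.png",cv2.resize(a[120:310,70:420],(800,434),interpolation=cv2.INTER_CUBIC))
print(s['contact_force'],s['finger_gap'],s['tool_pos'])
```

```text
[-0.0619976  -0.72998244 -0.5078326 ] 0.04317482794763817 [0.54959731 0.27405478 0.12991861]
```

View pics/w3.png

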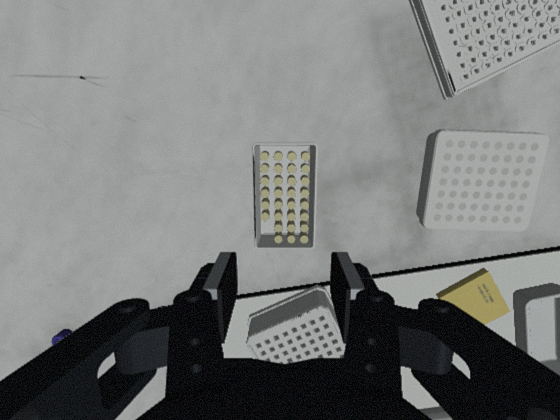

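View pics/t3z.png

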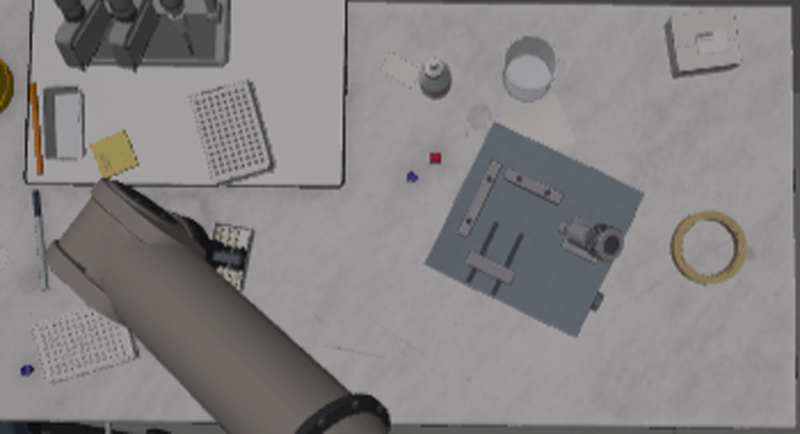

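```bash
python3 - <<'E'
from h import *
T=bot.camera_model("wrist")["T_tool_cam"]
for p in [(0,0,0),(0,0,-.019),(.011,0,0),(0,.0425,-.013),(0,.025,-.02)]: print(p,proj("wrist",p,T))
z=np.load("w3.npz"); P=z["P"];d=z["d"]
u=np.array([[254,145],[315,145],[315,247],[255,247]])
for h in (0,.016,.032):
    q=ray("wrist",u[:,0],u[:,1],np.full(4,h),P)*1000; print(h,q[:,:2].round(0).tolist(),q.mean(0).round(1),[np.linalg.norm(q[i]-q[i-1]).round(1) for i in range(4)])
C=cloud("wrist",d,P)*1000
print("table",np.median(C[150:240,150:230,2]), "white block top",np.median(C[140:220,450:530,2]))
print(C[140:255:4,248:322:5,2].astype(int))
E
python3 - <<'E'
import cv2
a=cv2.imread("pics/w3.png"); cv2.imwrite("pics/w3z.png",cv2.resize(a[135:260,235:335],(480,600),interpolation=cv2.INTER_CUBIC))
E
```

```text
(0, 0, 0) [284.3302963  249.33624756]
(0, 0, -0.019) [284.43955389 264.27223208]
(0.011, 0, 0) [284.36497088 229.8151017 ]
(0, 0.0425, -0.013) [369.9256514  259.26860049]
(0, 0.025, -0.02) [336.90738462 265.19879479]
0 [[501.0, 256.0], [510.0, 309.0], [604.0, 295.0], [595.0, 239.0]] [552.5 274.6   0. ] [np.float64(95.7), np.float64(53.5), np.float64(95.7), np.float64(57.2)]
0.016 [[500.0, 257.0], [508.0, 307.0], [598.0, 295.0], [589.0, 241.0]] [548.7 275.1  16. ] [np.float64(90.5), np.float64(50.6), np.float64(90.5), np.float64(54.1)]
0.032 [[499.0, 259.0], [507.0, 306.0], [591.0, 294.0], [583.0, 244.0]] [545.  275.6  32. ] [np.float64(85.3), np.float64(47.6), np.float64(85.4), np.float64(51.0)]
table 1.199782333445254 white block top 26.680398383076593
[[  0   1   0   0   1   0   1   2   1   1   1   1   1   0   0]
 [  1  31  31  30  32  30  29  30  30  31  30  30  31  30   1]
 [  0  30  11   3   3   3   3   4   2   2   3   2   4  21   1]
 [  1  30  11  34   3   2  34   2   3  33   3  30   3  21   1]
 [  0  32  12  35  35   3  35   2  36  36   2  36  35  21   0]
 [  1  31  12  35   2
[... 791 characters left out ...]
7   1]
 [  0   1  19  31  28   3  32   3  28  32   3  33   4  30   1]
 [  1   0  19  34  36   3  36   2  36  35   1  34  35  29   1]
 [  1   0  18  36   3   3  35   2   2  35   4  35   4  30   2]
 [  1   1  18   2   1   3  34   1  30  33   2  35   4  30   0]
 [  1   1  19   2   3   2  36   2  35  35   3  36  35  30   0]
 [  0   2  20   2   4   3  34   3  24  24   2  34   5  30   1]
 [  2   2  20   7   9   8  35   7  33  35   8  34   9  30   0]
 [  0   2  20  17  16  17  36  16  35  36  16  35  16  31   2]
 [  0   0  26  25  23  24  26  25  25  25  24  24  24  31   1]
 [  1   0  30  30  31  31  31  29  31  30  32  31  31  31   1]
 [  0   1   1   0   1   1   1   1   1   0   0   1   1   0   1]]
```

View pics/w3z.png

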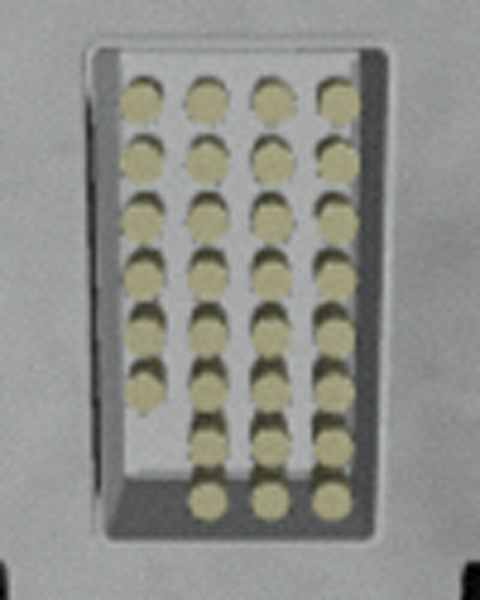

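Run:
```python
from h import *
z=np.load("w1.npz"); P=z["P"];d=z["d"];im=z["im"]; C=cloud("wrist",d,P)*1000
np.set_printoptions(linewidth=200)
print(C[240:325:5,445:520:5,2].astype(int))
for (u,v) in [(457,255),(501,253),(505,318),(462,322)]: print(C[v,u].round(0))
cv2.imwrite("pics/w1zz.png",cv2.resize(im[120:340,360:560],(545,600),interpolation=cv2.INTER_CUBIC))
b=cv2.imread("pics/side0.png"); cv2.imwrite("pics/s0zz.png",cv2.resize(b[0:180,160:380],(800,654)[:2],interpolation=cv2.INTER_CUBIC)[:600])
```

```text
[[  6   5   4   5   5   5   5   5   4   6   3  12  14   5   5]
 [  4   4   5   6   5   5   5   4   5   5   5  10  14   4   5]
 [  5   4   4   4   4   6   5   4   4   4   4  12  14   5   5]
 [  6   6   4   6  12  14  18  22  26  31  33  35  14 414   5]
 [ 15   4  12  24  32  33  34   5   7  15  24  32  14   5   6]
 [ 16   4  11  34   6   6   7   6   8  16  25  32  14   4   5]
 [ 14  13  10  32   5   5   7   6   7  16  23  32  13   6   6]
 [  4   5   9  33   6   7   7   4   8  15  25  31  13   5   6]
 [  6   5   5  32   6   6   7   6   6  14  22  30  13   5   7]
 [  5   4   4  25   7   5   7   6   7  13  22  31  12  12   5]
 [  6   6   5  22   7   6   6   6   8  13  22  30  11  13   6]
 [  4   5   4  21   6   7   6   7   6  13  21  29  11  14   6]
 [311   6   4  20   6   6   7   5   7  13  22  29  11  14   1]
 [315   5   5  17   6   5   7   8   7  11  20  29  10  17   1]
 [325 327 328 327  33   7   6   6   7  12  20  29   8  13   1]
 [328 330 330 331 331 328  12  12  15  16  21  28  33  14   0]
 [331 331 331 332 332 330 331  22  25  25  26  30  33   5 332]]
[678. 484.   5.]
[680. 536.  13.]
[764. 532.  32.]
[536. 322. 332.]
```

View pics/w1zz.png

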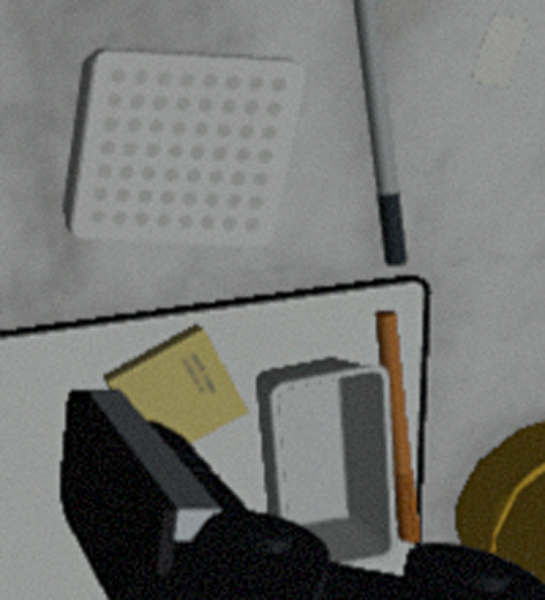

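View pics/s0zz.png

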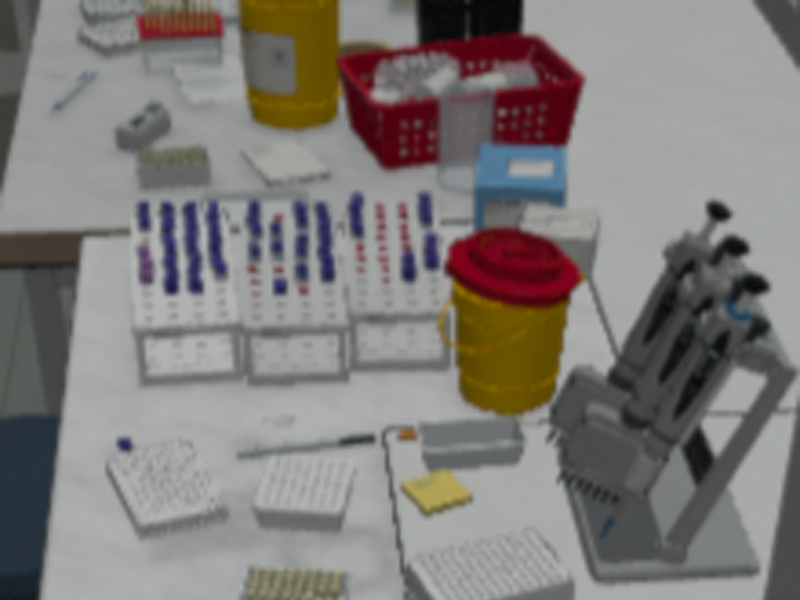

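Run:
```python
from h import *
a=cv2.imread("pics/top0.png"); b=cv2.imread("pics/side0.png")
x=cv2.resize(a[110:170,350:410],(400,400),interpolation=cv2.INTER_CUBIC); y=cv2.resize(b[290:370,350:430],(400,400),interpolation=cv2.INTER_CUBIC)
cv2.imwrite("pics/tb.png",np.hstack([x,y]))
C=cloud("top",np.load("top_d.npy"))*1000
for q in [(378,138),(97,174),(172,177),(107,269),(117,227),(40,185)]: print(q,np.median(C[q[1]-3:q[1]+4,q[0]-3:q[0]+4].reshape(-1,3),0).round(0))
np.set_printoptions(linewidth=200); print(C[118:160:3,356:402:3,2].astype(int))
cv2.imwrite("pics/tl.png",cv2.resize(a[100:310,0:230],(657,600),interpolation=cv2.INTER_CUBIC))
```

```text
(378, 138) [ 837. -358.   51.]
(97, 174) [723. 511.   6.]
(172, 177) [712. 269.  38.]
(107, 269) [430. 466.  15.]
(117, 227) [558. 436.  27.]
(40, 185) [685. 681.  21.]
[[   6   12   11    6   12    6    9   13   17   10    8   15   14   13   11   12]
 [ -25  -26  -27  -22  -26  -22  -25  -28  -24  -21  -23  -25  -19  -27  -25  -23]
 [   0    0   -3    1   -4    3   -1    2   -1    3   50   49    3    0    2    0]
 [   0    0    4   59   52   51   46   56   52   51   45   51    3    0    0   -7]
 [   3    0   35   54   50   45   52   50   53   51   51   48    5    0    1    3]
 [   3    2   35   41   49   51   55   44   51   52   49   51    0    2    0 1468]
 [   0    6   27   48   49   48   55   52   52   51   52   48   51    1    2    0]
 [  -2    1   17   50   50   52   52   50   54   50   46   54   49    0    0    0]
 [   2    5    8   43   51   59   53   47   51   53   53   50   53    6    3    0]
 [   2    0    9   47   54   48   45   51   51   52   56   53   47   -1   -2    0]
 [   0   -1    0   39   48   53   49   51   49   54   49   48   46    2    0   -3]
 [  -2   -1    0   30   48   41   37   32   25   18    0    0    0    7   -3    8]
 [   0   -2    1    2    2    5    0   -1    3   -2    0    0   -4    4    1    4]
 [   0    2    3    2   -1    1   -1    3    0    0    3    3    0    0    2    0]]
```

View pics/tb.png

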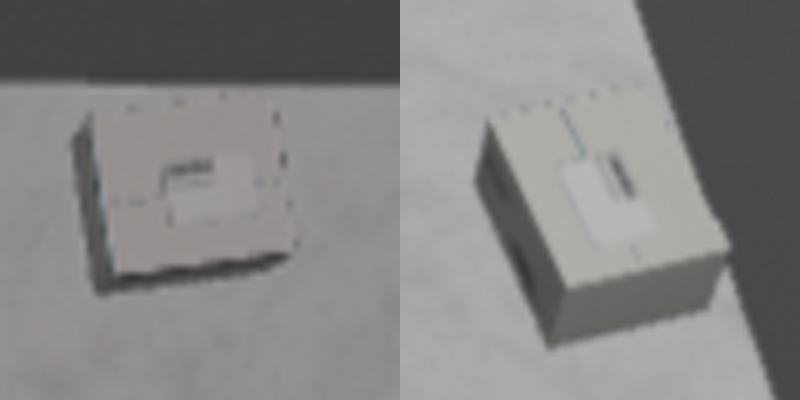

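View pics/tl.png

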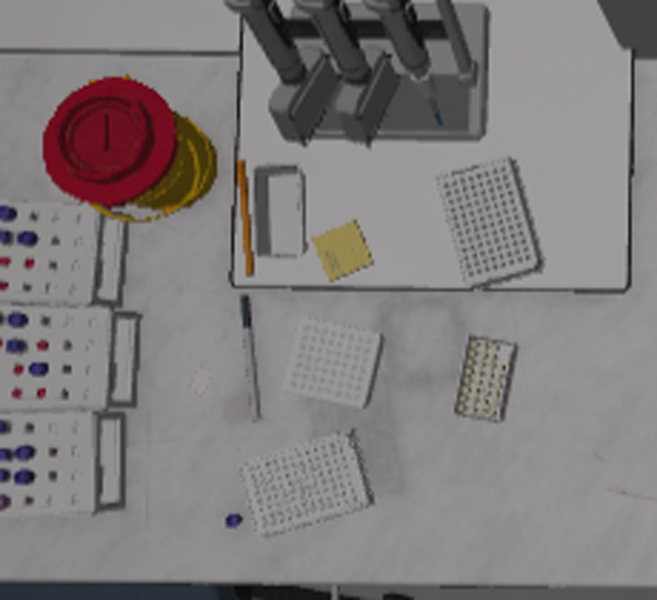

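>>> jog_arm:
  increments:
    - {"turn": [0, 0, 0], "travel": [0, 0.1, -4], "grip": 0}
    - {"turn": [0, 0, 0], "travel": [0, 0.1, -8], "grip": 0}
    - {"turn": [0, 0, 0], "travel": [0, 0.1, -11], "grip": 0}
    - {"turn": [0, 0, 0], "travel": [0, 0.1, -11], "grip": 0.2}
    - {"turn": [0, 0, 0], "travel": [0, 0.1, -11], "grip": 0.3}
    - {"turn": [0, 0, 0], "travel": [0, 0.1, -11], "grip": 0.36}
    - {"turn": [0, 0, 0], "travel": [0, 0.1, -11], "grip": 0.36}
    - {"turn": [0, 0, 0], "travel": [0, 0.1, -11], "grip": 0.36}
  newtons: 20

```text
clock: 5.4
tool_pos: [0.5494, 0.275, 0.0192]
ee_rot: [0.083, 0.997, 0.001, 0.001]
contact_force: [0.1, -0.0, 0.1]
finger_gap: 0.0549
```

>>> jog_arm:
  increments:
    - {"turn": [0, 0, 0], "travel": [0, 0, 0], "grip": 0.44}
    - {"turn": [0, 0, 0], "travel": [0, 0, 0], "grip": 0.5}
    - {"turn": [0, 0, 0], "travel": [0, 0, 0], "grip": 0.5}
  newtons: 20

```text
clock: 5.7
tool_pos: [0.5487, 0.2745, 0.018]
ee_rot: [0.083, 0.997, 0.0, 0.0]
contact_force: [0.4, 0.2, 0.6]
finger_gap: 0.0428
```

Run:
```python
from h import *
im,d,P,s=wrist(); cv2.imwrite("pics/w4.png",im)
p,_=bot.read_camera("side"); cv2.imwrite("pics/s4.png",cv2.resize(p[90:240,150:350,::-1],(800,600),interpolation=cv2.INTER_CUBIC))
print(s['contact_force'],s['finger_gap'],s['tool_pos'])
```

```text
[0.43408193 0.20751501 0.57939218] 0.04277093331050373 [0.54865857 0.27452568 0.01797469]
```

View pics/w4.png

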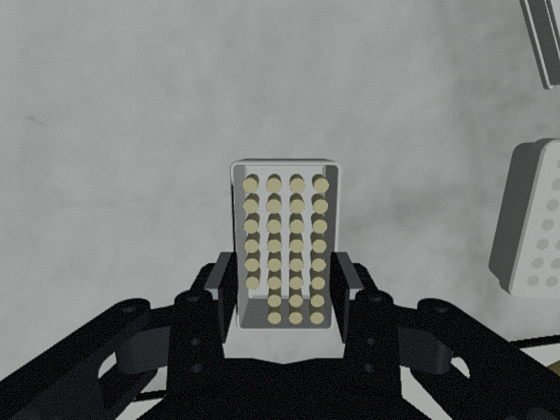

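View pics/s4.png

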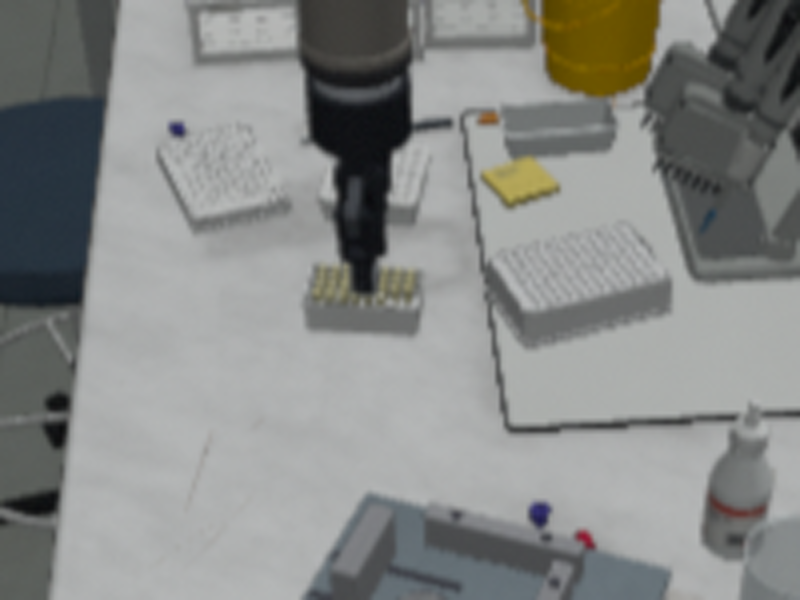

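Run:
```python
from h import *
P=np.load("w1.npz")["P"]
def m(u,z,f=2.727,o=(360,120)):
    u=np.array(u)/f+o; q=ray("wrist",u[:,0],u[:,1],np.full(len(u),z),P)[:,:2]*1000
    print(q.mean(0).round(0),[np.linalg.norm(q[i]-q[i-1]).round(0) for i in range(len(u))])
m([(100,50),(303,62),(275,245),(75,238)],.027)   # white block top
m([(272,388),(388,366),(392,550),(283,555)],.036)   # grey tray rim (near end hidden)
```

```text
[561. 440.] [np.float64(82.0), np.float64(86.0), np.float64(80.0), np.float64(89.0)]
[718. 500.] [np.float64(88.0), np.float64(52.0), np.float64(96.0), np.float64(52.0)]
```

>>> jog_arm:
  increments:
    - {"turn": [0, 0, 0], "travel": [0, 0, 1.5], "grip": 0}
    - {"turn": [0, 0, 0], "travel": [0, 0, 1.5], "grip": 0}
    - {"turn": [0, 0, 0], "travel": [0, 0, 1.5], "grip": 0}
    - {"turn": [0, 0, 0], "travel": [0, 0, 1.5], "grip": 0}
    - {"turn": [0, 0, 0], "travel": [0, 0, 0], "grip": 0}
    - {"turn": [0, 0, 0], "travel": [0, 0, -1.3], "grip": 0}
    - {"turn": [0, 0, 0], "travel": [0, 0, -1.5], "grip": 0}
    - {"turn": [0, 0, 0], "travel": [0, 0, -1.5], "grip": 0}
  newtons: 20

```text
clock: 6.6
tool_pos: [0.5477, 0.2742, 0.0014]
ee_rot: [0.083, 0.997, -0.001, -0.001]
contact_force: [0.1, 0.0, 0.5]
finger_gap: 0.0857
```

Run:
```python
from h import *
im,d,P,s=wrist(); cv2.imwrite("pics/w5.png",im)
print(s['contact_force'],s['finger_gap'],s['tool_pos'])
C=cloud("wrist",d,P)*1000; np.set_printoptions(linewidth=220)
print(C[230:345:6,190:380:8,2].astype(int))
```

```text
[0.08179792 0.02362199 0.53790973] 0.08570989981864864 [0.5477093  0.27419931 0.00143345]
[[ 1  1  0  2  1 31 17 30 30  1 29 30  3 30 30  3 28 30 16 30  2  1  0  1]
 [ 1  0  1  1  0 32 17 34 35  2 35 35  3 34 35  4 35 35 19 30  1  1  0  2]
 [ 1  1  0  0  0 29 18 36 36  2 35 34  2 35 35  2 35 35 17 30  1  1  1  1]
 [ 0  1  1  1  2 31 18 25 26  3 25 25  2 25 26  3 27 35 17 31  0  1  1  2]
 [ 1  1  0  0  0 30 19 34 32  3 33 33  2 33 33  2 31 34 19 31  0  0  1  1]
 [ 1  0  0  0  1 31 20 36 35  2 36 36  3 35 34  3 35 35 19 30  1  1  0  1]
 [ 1  0  1  2  0 32 20 35 35  3 35 35  3 34 34  3 35 35 18 31  0  1  1  1]
 [ 1  0  2  0  1 31 20 30 29  4 30 30  2 29 30  2 30 31 20 31  0  0  0  0]
 [ 2  1  1  1  1 31 21 35 35  3 34 34  3 35 35  2 35 35 22 30  1  1  0  0]
 [ 0  0  0  1  1 31 19 36 36  3 35 37  2 35 35  3 35 35 21 31  1  1  1  1]
 [ 0  1  1  1  1 30 22 28 29  3 28 28  2 27 28  3 28 27 23 31  1  1  1  1]
 [ 1  0  1  1  1 30 21 35 34  3 35 35  3 33 34  3 34 34 21 31  2  1  0  1]
 [ 0  0  1  0  1 29 22 35 35  3 36 35  4 35 35  4 35 36 23 30  0  1  1  0]
 [ 1  1  1  1  1  1 22 35 34  2 35 36  2 34 34  2 34 35 23  1  2  0  0  0]
 [ 0  0  2  1  0  1 24  5  4  3 33 33  3 33 32  3 34 33 25  1  0  0  1  0]
 [ 1  1  1  1  1  1 24  9  9  8 34 35  9 35 36  8 35 35 24  0  1  1  0  1]
 [ 1  0  1  0  0  0 25 13 12 13 35 34 13 35 35 14 35 35 24  2  1  1  0  1]
 [ 1  1  0  1  0  2 25 19 18 18 32 31 17 32 33 18 33 31 26  1  0  0  1  0]
 [ 1  1  0  1  1  1 25 22 21 22 35 35 22 35 35 22 35 35 28  0  1  2  0  1]
 [ 0  1  1  1  2  1 28 26 26 25 35 35 26 34 36 26 35 34 27  1  1  1  1  0]]
```

View pics/w5.png

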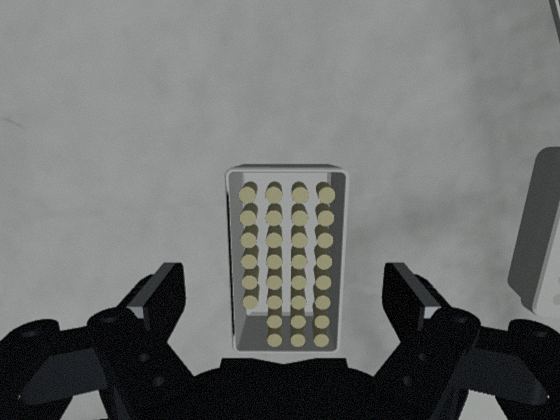

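>>> jog_arm:
  increments:
    - {"turn": [0, 0, 0], "travel": [0, 0, 0.2], "grip": 0.2}
    - {"turn": [0, 0, 0], "travel": [0, 0, 0.2], "grip": 0.36}
    - {"turn": [0, 0, 0], "travel": [0, 0, 0.2], "grip": 0.5}
    - {"turn": [0, 0, 0], "travel": [0, 0, 0.2], "grip": 0.5}
    - {"turn": [0, 0, 0], "travel": [0, 0, 0.2], "grip": 0.5}
  newtons: 20

```text
clock: 7.15
tool_pos: [0.549, 0.2749, 0.0056]
ee_rot: [0.083, 0.997, 0.0, 0.001]
contact_force: [-0.4, -0.7, 5.5]
finger_gap: 0.0491
```

Run:
```python
from h import *
im,d,P,s=wrist(); cv2.imwrite("pics/w6.png",im)
print(s['contact_force'],s['finger_gap'],s['tool_pos'])
```

```text
[-0.44588249 -0.66579574  5.54188494] 0.049123857931949684 [0.54902676 0.27492735 0.00559437]
```

View pics/w6.png

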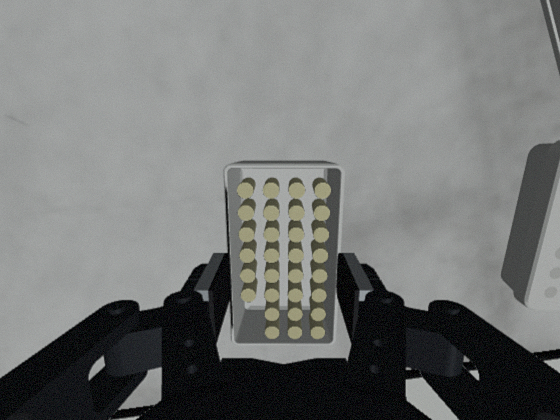

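>>> jog_arm:
  increments:
    - {"turn": [0, 0, 0], "travel": [0, 0, 0], "grip": 0.55}
    - {"turn": [0, 0, 0], "travel": [0, 0, 0], "grip": 0.6}
  newtons: 25

```text
clock: 7.4
tool_pos: [0.549, 0.2749, 0.0057]
ee_rot: [0.083, 0.997, 0.0, 0.001]
contact_force: [-0.9, -0.4, 6.1]
finger_gap: 0.0483
```

>>> jog_arm:
  increments:
    - {"turn": [0, 0, 0], "travel": [0, 0, 0], "grip": 0.2}
    - {"turn": [0, 0, 0], "travel": [0, 0, 0], "grip": 0.2}
    - {"turn": [0, 0, 0], "travel": [0, 0, -0.5], "grip": 0.2}
    - {"turn": [0, 0, 0], "travel": [0, 0, -0.9], "grip": 0.2}
    - {"turn": [0, 0, 0], "travel": [0, 0, -0.9], "grip": 0.3}
    - {"turn": [0, 0, 0], "travel": [0, 0, -0.9], "grip": 0.36}
  newtons: 25

```text
clock: 8.0
tool_pos: [0.5484, 0.2745, -0.0046]
ee_rot: [0.083, 0.997, -0.0, -0.0]
contact_force: [0.1, 0.3, 0.6]
finger_gap: 0.0543
```

>>> jog_arm:
  increments:
    - {"turn": [0, 0, 0], "travel": [0, 0, 0], "grip": 0.4}
    - {"turn": [0, 0, 0], "travel": [0, 0, 0], "grip": 0.5}
    - {"turn": [0, 0, 0], "travel": [0, 0, 0], "grip": 0.6}
    - {"turn": [0, 0, 0], "travel": [0, 0, 0], "grip": 0.6}
  newtons: 30

```text
clock: 8.4
tool_pos: [0.5487, 0.2748, -0.0039]
ee_rot: [0.083, 0.997, 0.0, 0.0]
contact_force: [-0.2, -0.3, 1.9]
finger_gap: 0.0491
```

Run:
```python
from h import *
im,d,P,s=wrist(); cv2.imwrite("pics/w7.png",im)
print(s['contact_force'],s['finger_gap'],s['tool_pos'])
```

```text
[-0.17877966 -0.28719107  1.8951831 ] 0.049149117361836414 [ 0.54872218  0.27478462 -0.00393109]
```

View pics/w7.png

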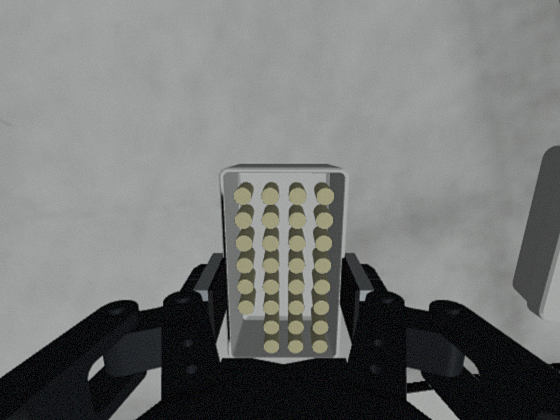

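>>> jog_arm:
  increments:
    - {"turn": [0, 0, 0], "travel": [0, 0, 1], "grip": 0.6}
    - {"turn": [0, 0, 0], "travel": [0, 0, 3], "grip": 0.6}
    - {"turn": [0, 0, 0], "travel": [0, 0, 6], "grip": 0.6}
    - {"turn": [0, 0, 0], "travel": [0, 0, 10], "grip": 0.6}
    - {"turn": [0, 0, 0], "travel": [0, 0, 14], "grip": 0.6}
    - {"turn": [0, 0, 0], "travel": [0, 0, 18], "grip": 0.6}
    - {"turn": [0, 0, 0], "travel": [0, 0, 20], "grip": 0.6}
    - {"turn": [0, 0, 0], "travel": [0, 0, 20], "grip": 0.6}
  newtons: 30

```text
clock: 9.25
tool_pos: [0.5499, 0.2759, 0.1998]
ee_rot: [0.083, 0.997, 0.002, 0.003]
contact_force: [-0.5, 0.5, -2.1]
finger_gap: 0.0494
```

Run:
```python
from h import *
im,d,P,s=wrist(); cv2.imwrite("pics/w8.png",im); np.savez("w8.npz",d=d,P=P)
p,_=bot.read_camera("side"); cv2.imwrite("pics/s8.png",cv2.resize(p[30:240,150:430,::-1],(800,600),interpolation=cv2.INTER_CUBIC))
print(s['contact_force'],s['finger_gap'],s['tool_pos'],s['qpos'].round(2))
```

```text
[-0.4721525   0.47542936 -2.1328395 ] 0.04937807437271837 [0.54991155 0.27589203 0.19975551] [ 0.03  0.51 -0.82  1.68  0.41  1.13  0.5 ]
```

View pics/w8.png

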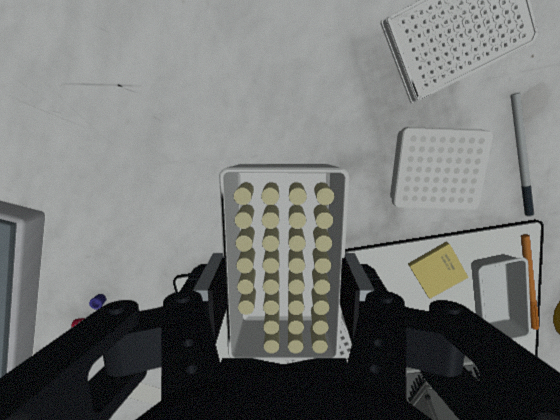

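View pics/s8.png

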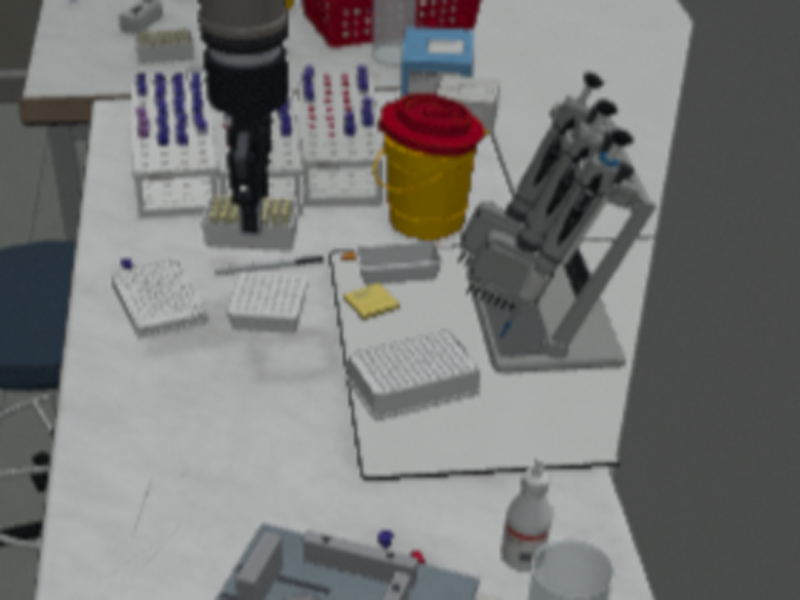

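Run:
```python
from h import *
T=bot.camera_model("wrist")["T_tool_cam"]
u=np.array([(221,170),(348,170),(340,358),(229,358)])
for h in (-.036,-.034):
    q=ray("wrist",u[:,0],u[:,1],np.full(4,h),T)*1000; print(q.round(1).tolist(),q.mean(0))
a=cv2.imread("pics/w8.png"); cv2.imwrite("pics/w8z.png",cv2.resize(a[155:375,205:365],(436,600),interpolation=cv2.INTER_CUBIC))
```

```text
[[47.8, -25.0, -36.0], [47.8, 24.7, -36.0], [-39.2, 25.7, -36.0], [-39.2, -25.6, -36.0]] [ 4.31709389e+00 -3.34065307e-02 -3.60000000e+01]
[[47.5, -25.4, -34.0], [47.5, 25.1, -34.0], [-40.8, 26.1, -34.0], [-40.8, -25.9, -34.0]] [ 3.35133779e+00 -2.51764147e-02 -3.40000000e+01]
```

View pics/w8z.png

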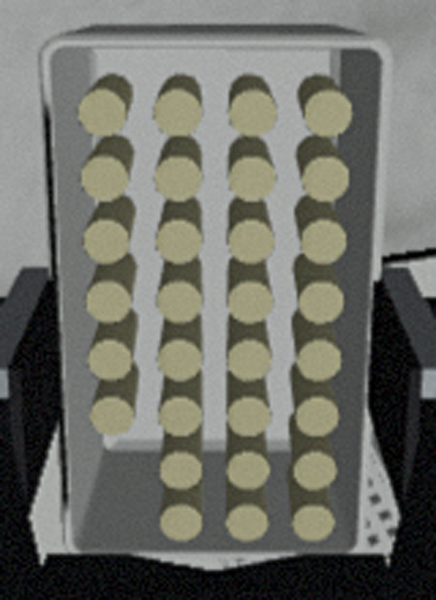

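>>> jog_arm:
  increments:
    - {"turn": [0, 0, -8], "travel": [0.2, -2, 0], "grip": 0.6}
    - {"turn": [0, 0, -16], "travel": [0.6, -6, 0], "grip": 0.6}
    - {"turn": [0, 0, -24], "travel": [1, -10, 0], "grip": 0.6}
    - {"turn": [0, 0, -32], "travel": [1.4, -14, 0], "grip": 0.6}
    - {"turn": [0, 0, -40], "travel": [1.8, -18, 0], "grip": 0.6}
    - {"turn": [0, 0, -48], "travel": [2.2, -22, 0], "grip": 0.6}
    - {"turn": [0, 0, -56], "travel": [2.6, -26, 0], "grip": 0.6}
    - {"turn": [0, 0, -64], "travel": [3, -29, 0], "grip": 0.6}
  newtons: 30

```text
clock: 10.15
tool_pos: [0.577, -0.0191, 0.1936]
ee_rot: [0.602, 0.799, -0.002, -0.001]
contact_force: [0.5, 0.4, -0.5]
finger_gap: 0.049
```

>>> jog_arm:
  increments:
    - {"turn": [0, 0, -8], "travel": [0.1, -2.5, 0], "grip": 0.6}
    - {"turn": [0, 0, -16], "travel": [0.2, -4.5, 0], "grip": 0.6}
    - {"turn": [0, 0, -24], "travel": [0.3, -6.5, 0], "grip": 0.6}
    - {"turn": [0, 0, -32], "travel": [0.4, -8, 0], "grip": 0.6}
    - {"turn": [0, 0, -39], "travel": [0.5, -9, 0], "grip": 0.6}
    - {"turn": [0, 0, -41.7], "travel": [0.55, -9.4, 0], "grip": 0.6}
    - {"turn": [0, 0, -41.7], "travel": [0.55, -9.4, 0], "grip": 0.6}
    - {"turn": [0, 0, -41.7], "travel": [0.55, -9.4, 0], "grip": 0.6}
  newtons: 30

```text
clock: 10.95
tool_pos: [0.5831, -0.109, 0.1944]
ee_rot: [0.844, 0.537, -0.001, -0.001]
contact_force: [-0.5, -0.1, -1.8]
finger_gap: 0.0494
```

```bash
cat >> h.py <<'E'
_t=np.radians(64.82); R=np.array([[np.cos(_t),-np.sin(_t),0],[np.sin(_t),np.cos(_t),0],[0,0,1]]); o=np.array([.5843,-.1323,0])
def S(p): return np.asarray(p,float)/1000@R.T+o
def toS(p): return (np.asarray(p)-o)@R*1000
E
python3 - <<'E'
from h import *
im,d,P,s=wrist(); cv2.imwrite("pics/w9.png",im); np.savez("w9.npz",d=d,P=P)
p,_=bot.read_camera("side"); cv2.imwrite("pics/s9.png",cv2.resize(p[150:310,190:350,::-1],(600,600),interpolation=cv2.INTER_CUBIC))
M=Ro.from_quat(s['ee_rot']).as_matrix()
print(s['contact_force'],s['finger_gap'],s['tool_pos'],toS(s['tool_pos']),s['qpos'].round(2),np.degrees(np.arctan2(M[1,0],M[0,0])))
u=(np.array([(188,350),(275,402),(268,420),(172,375)]))/5.+[240,160]
print("jaw",toS(ray("top",u[:,0],u[:,1],np.full(4,.101))))
E
```

```text
[-0.48629614 -0.07372294 -1.82894364] 0.04935792713900417 [ 0.58311394 -0.10901544  0.19436339] [ 20.56733123  10.98008137 194.36339145] [ 0.36  0.39 -0.36  1.75  0.16  1.04 -0.49] 64.91685091351542
jaw [[ 55.98795538  61.75782542 101.        ]
 [ -2.44168689  66.9393724  101.        ]
 [ -3.28476536  78.06030089 101.        ]
 [ 58.04327542  78.81022873 101.        ]]
```

View pics/w9.png

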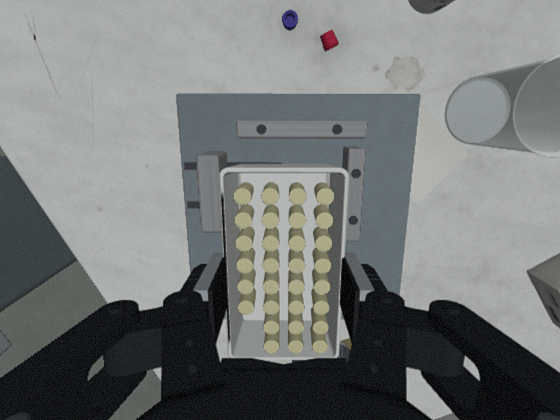

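View pics/s9.png

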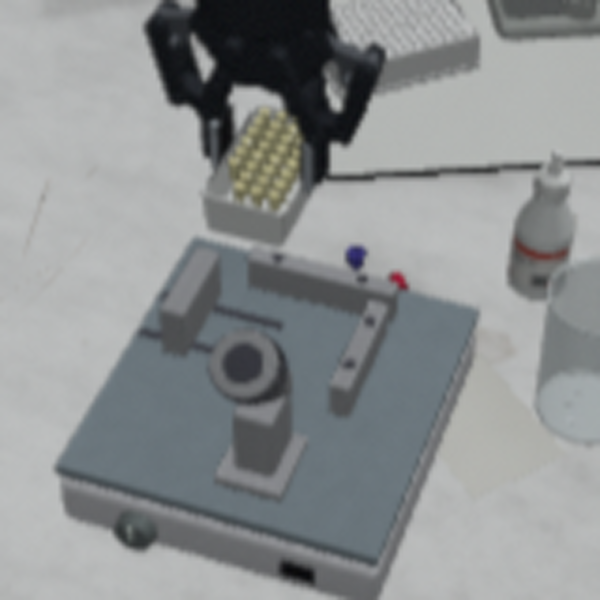

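Run:
```python
from h import *
T=bot.camera_model("wrist")["T_tool_cam"]; z=np.load("w9.npz"); C=cloud("wrist",z["d"],T)*1000; d=z["d"]
np.set_printoptions(linewidth=220)
m=(d>0)&(C[...,2]<20)&(C[...,2]>-100)&(np.abs(C[...,1])>26)
y=C[...,1][m]; zz=C[...,2][m]; x=C[...,0][m]
for s in (-1,1):
  for a in range(26,100,6):
    k=(s*y>=a)&(s*y<a+6)
    if k.sum(): print(s,a,"max toolz",np.percentile(zz[k],[50,90,99,100]).round(0),"x",x[k].min().round(0),x[k].max().round(0),k.sum())
# same in side view
```

```text
-1 26 max toolz [-72. -43. -31. -29.] x 6.0 17.0 1427
-1 32 max toolz [-72. -41. -33. -32.] x -8.0 13.0 886
-1 38 max toolz [-79. -73. -68. -66.] x -13.0 12.0 1479
-1 44 max toolz [-87. -80. -72. -67.] x -14.0 14.0 4501
-1 50 max toolz [-87. -79. -73. -71.] x -10.0 13.0 2059
-1 56 max toolz [-94. -83. -79. -77.] x -10.0 13.0 692
-1 62 max toolz [-99. -99. -99. -99.] x 11.0 11.0 1
1 26 max toolz [-67. -35. -32. -29.] x -38.0 47.0 1948
1 32 max toolz [-72. -41. -34. -31.] x 5.0 14.0 795
1 38 max toolz [-79. -70. -41. -36.] x -8.0 13.0 1256
1 44 max toolz [-83. -78. -70. -68.] x -14.0 14.0 3775
1 50 max toolz [-89. -80. -73. -70.] x -9.0 14.0 2847
1 56 max toolz [-92. -81. -75. -73.] x -9.0 13.0 1073
1 62 max toolz [-99. -96. -96. -96.] x 10.0 12.0 31
```

>>> jog_arm:
  increments:
    - {"turn": [0, 0, 0], "travel": [0.2, 0, -2], "grip": 0.6}
    - {"turn": [0, 0, 0], "travel": [0.2, 0, -5], "grip": 0.6}
    - {"turn": [0, 0, 0], "travel": [0.2, 0, -7.5], "grip": 0.6}
    - {"turn": [0, 0, 0], "travel": [0.2, 0, -9], "grip": 0.6}
    - {"turn": [0, 0, 0], "travel": [0.2, 0, -9], "grip": 0.6}
    - {"turn": [0, 0, 0], "travel": [0.2, 0, -9], "grip": 0.6}
  newtons: 30

```text
clock: 11.65
tool_pos: [0.5866, -0.1092, 0.1064]
ee_rot: [0.844, 0.536, 0.0, 0.0]
contact_force: [-0.2, -0.5, -1.6]
finger_gap: 0.0489
```

Run:
```python
from h import *
im,d,P,s=wrist(); cv2.imwrite("pics/w10.png",im)
M=Ro.from_quat(s['ee_rot']).as_matrix()
print(s['contact_force'],s['finger_gap'],s['tool_pos'],toS(s['tool_pos']),M.round(4)[:,2],np.degrees(np.arctan2(M[1,0],M[0,0])))
```

```text
[-0.20762675 -0.50104546 -1.63884362] 0.048885393661747364 [ 0.5865629  -0.10918017  0.10638899] [ 21.88566516   7.78877114 106.38898728] [ 6.e-04  1.e-04 -1.e+00] 64.84592347974832
```

View pics/w10.png

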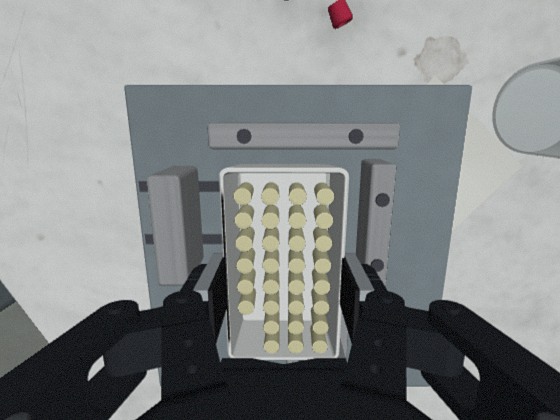

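>>> jog_arm:
  increments:
    - {"turn": [0, 0, 0], "travel": [-0.15, 0.05, -1], "grip": 0.6}
    - {"turn": [0, 0, 0], "travel": [-0.15, 0.05, -2], "grip": 0.6}
    - {"turn": [0, 0, 0], "travel": [-0.15, 0.05, -3], "grip": 0.6}
    - {"turn": [0, 0, 0], "travel": [-0.15, 0.05, -4], "grip": 0.6}
    - {"turn": [0, 0, 0], "travel": [-0.15, 0.05, -4.5], "grip": 0.6}
    - {"turn": [0, 0, 0], "travel": [-0.15, 0.05, -4.8], "grip": 0.6}
    - {"turn": [0, 0, 0], "travel": [-0.15, 0.05, -4.8], "grip": 0.6}
  newtons: 30

```text
clock: 12.4
tool_pos: [0.5844, -0.1088, 0.0573]
ee_rot: [0.844, 0.536, -0.0, -0.0]
contact_force: [-0.3, -0.3, -1.1]
finger_gap: 0.0492
```

Run:
```python
from h import *
im,d,P,s=wrist(); cv2.imwrite("pics/w11.png",im)
p,_=bot.read_camera("side"); cv2.imwrite("pics/s11.png",cv2.resize(p[150:310,190:350,::-1],(600,600),interpolation=cv2.INTER_CUBIC))
print(s['contact_force'],s['finger_gap'],s['tool_pos'],toS(s['tool_pos']))
```

```text
[-0.31808083 -0.27886479 -1.08382993] 0.049197744407432686 [ 0.58435353 -0.10881527  0.05730795] [21.27587877  9.94344937 57.30795334]
```

View pics/w11.png

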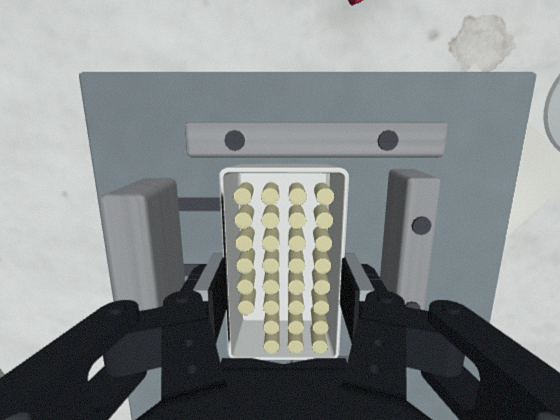

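View pics/s11.png

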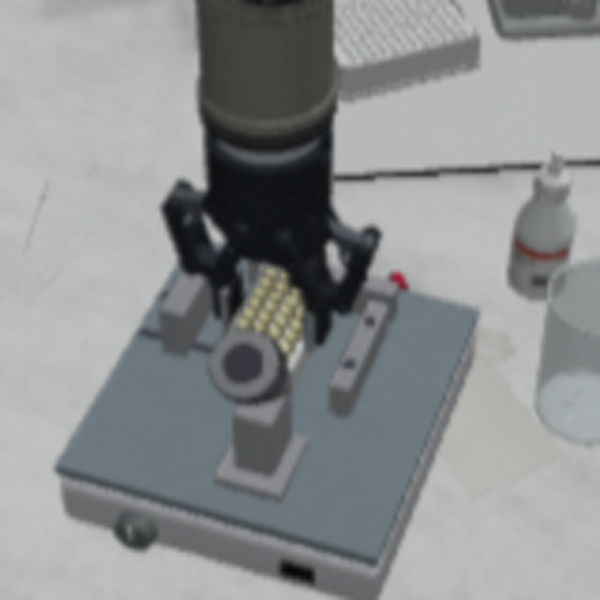

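>>> jog_arm:
  increments:
    - {"turn": [0, 0, 0], "travel": [0, 0, -0.1], "grip": 0.6}
    - {"turn": [0, 0, 0], "travel": [0, 0, -0.2], "grip": 0.6}
    - {"turn": [0, 0, 0], "travel": [0, 0, -0.2], "grip": 0.6}
  newtons: 30

```text
clock: 12.8
tool_pos: [0.5848, -0.1089, 0.056]
ee_rot: [0.844, 0.536, 0.0, 0.0]
contact_force: [0.5, -0.1, -0.7]
finger_gap: 0.0496
```

>>> jog_arm:
  increments:
    - {"turn": [0, 0, 0], "travel": [0, 0, -0.05], "grip": 0.42}
    - {"turn": [0, 0, 0], "travel": [0, 0, -0.05], "grip": 0.36}
    - {"turn": [0, 0, 0], "travel": [0, 0, 0], "grip": 0.31}
    - {"turn": [0, 0, 0], "travel": [0, 0, 0], "grip": 0.31}
    - {"turn": [0, 0, 0], "travel": [0, 0, 1.5], "grip": 0.31}
    - {"turn": [0, 0, 0], "travel": [0, 0, 4], "grip": 0.31}
    - {"turn": [0, 0, 0], "travel": [0, 0, 8], "grip": 0.31}
    - {"turn": [0, 0, 0], "travel": [0, 0, 12], "grip": 0.31}
  newtons: 30

```text
clock: 13.6
tool_pos: [0.5842, -0.1087, 0.1778]
ee_rot: [0.844, 0.536, -0.0, -0.0]
contact_force: [0.9, -0.8, -0.4]
finger_gap: 0.0588
```

Run:
```python
from h import *
im,d,P,s=wrist(); cv2.imwrite("pics/w12.png",im); np.savez("w12.npz",d=d,P=P)
print(s['contact_force'],s['finger_gap'],s['tool_pos'],toS(s['tool_pos']))
```

```text
[ 0.85410445 -0.78031972 -0.43605509] 0.05884283174280962 [ 0.58424605 -0.10872648  0.17784125] [ 21.31050869  10.07849159 177.84125387]
```

View pics/w12.png

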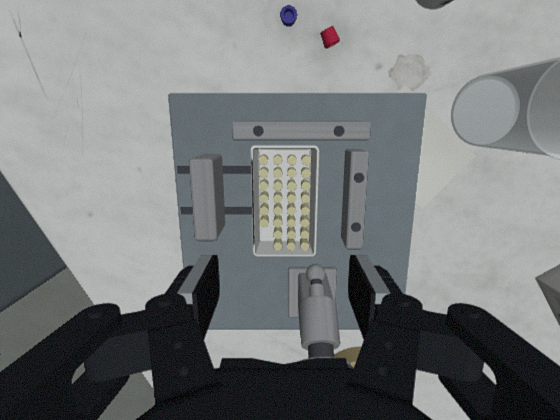

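>>> jog_arm:
  increments:
    - {"turn": [0, 0, 0], "travel": [-4, 2, 0], "grip": 1}
    - {"turn": [0, 0, 0], "travel": [-8, 4, 0], "grip": 1}
    - {"turn": [0, 0, 0], "travel": [-9.3, 5, 0], "grip": 1}
    - {"turn": [0, 0, 0], "travel": [-9.3, 5, -4], "grip": 1}
    - {"turn": [0, 0, 0], "travel": [-9.3, 5, -8], "grip": 1}
    - {"turn": [0, 0, 0], "travel": [-9.3, 5, -10], "grip": 1}
    - {"turn": [0, 0, 0], "travel": [-9.3, 5, -10.5], "grip": 1}
    - {"turn": [0, 0, 0], "travel": [-9.3, 5, -10.5], "grip": 1}
  newtons: 30

```text
clock: 14.45
tool_pos: [0.4917, -0.0588, 0.0711]
ee_rot: [0.844, 0.536, -0.0, -0.0]
contact_force: [-0.2, -0.6, 0.7]
finger_gap: 0.0
```

Run:
```python
from h import *
im,d,P,s=wrist(); cv2.imwrite("pics/w13.png",im); np.savez("w13.npz",d=d,P=P)
print(s['contact_force'],s['finger_gap'],s['tool_pos'],toS(s['tool_pos']))
```

```text
[-0.21915883 -0.55852737  0.69957191] 2.6063900016662717e-05 [ 0.49171478 -0.05883503  0.07110511] [ 27.09238387 115.04402381  71.10510574]
```

View pics/w13.png

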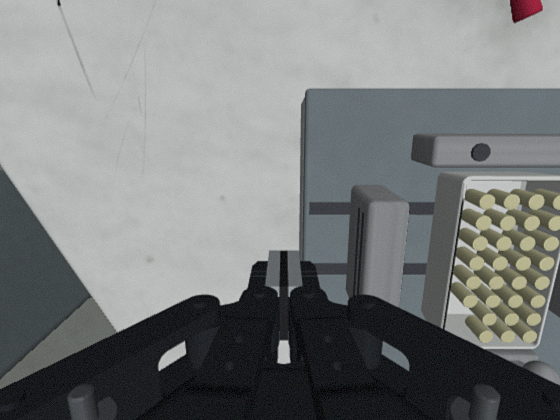

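>>> jog_arm:
  increments:
    - {"turn": [0, 0, 0], "travel": [0.9, -0.42, 0], "grip": 1}
    - {"turn": [0, 0, 0], "travel": [1.7, -0.8, 0], "grip": 1}
    - {"turn": [0, 0, 0], "travel": [2.5, -1.18, 0], "grip": 1}
    - {"turn": [0, 0, 0], "travel": [3.2, -1.51, 0], "grip": 1}
    - {"turn": [0, 0, 0], "travel": [3.9, -1.83, 0], "grip": 1}
    - {"turn": [0, 0, 0], "travel": [4.5, -2.12, 0], "grip": 1}
    - {"turn": [0, 0, 0], "travel": [5.0, -2.35, 0], "grip": 1}
    - {"turn": [0, 0, 0], "travel": [5.43, -2.55, 0], "grip": 1}
  newtons: 30

```text
clock: 15.3
tool_pos: [0.5462, -0.0844, 0.0709]
ee_rot: [0.844, 0.536, -0.0, -0.0]
contact_force: [-1.6, 1.8, 6.2]
finger_gap: -0.0003
```

Run:
```python
from h import *
im,d,P,s=wrist(); cv2.imwrite("pics/w14.png",im)
print(s['contact_force']@R,s['finger_gap'],s['tool_pos'],toS(s['tool_pos']))
```

```text
[0.91192539 2.2234291  6.21508356] -0.0002643447342254263 [ 0.54617372 -0.08443818  0.07092679] [27.09244371 54.86681012 70.92679234]
```

View pics/w14.png

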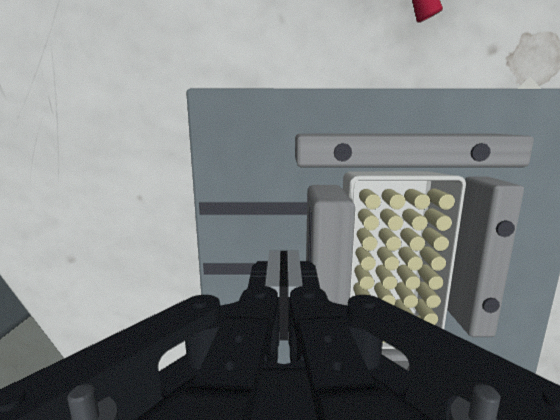

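>>> jog_arm:
  increments:
    - {"turn": [0, 0, 0], "travel": [0.36, -0.17, 0], "grip": 1}
    - {"turn": [0, 0, 0], "travel": [0.72, -0.34, 0], "grip": 1}
    - {"turn": [0, 0, 0], "travel": [1.08, -0.51, 0], "grip": 1}

```text
clock: 15.65
tool_pos: [0.5567, -0.0894, 0.0708]
ee_rot: [0.844, 0.536, -0.0, -0.0]
contact_force: [-1.8, 2.1, 5.6]
finger_gap: 0.0002
```

>>> jog_arm:
  increments:
    - {"turn": [0, 0, 0], "travel": [0.18, -0.085, 0], "grip": 1}
    - {"turn": [0, 0, 0], "travel": [0.27, -0.13, 0], "grip": 1}

```text
clock: 15.85
tool_pos: [0.5595, -0.0908, 0.0708]
ee_rot: [0.844, 0.536, 0.0, -0.0]
contact_force: [-2.3, 1.7, 6.0]
finger_gap: -0.0003
```

Run:
```python
from h import *
im,d,P,s=wrist(); cv2.imwrite("pics/w15.png",im)
print(s['contact_force']@R,s['finger_gap'],s['tool_pos'],toS(s['tool_pos']))
```

```text
[0.57504921 2.78131039 6.01358931] -0.00028174329332186467 [ 0.55952397 -0.09076825  0.07079337] [27.04392978 40.09194508 70.79337433]
```

View pics/w15.png

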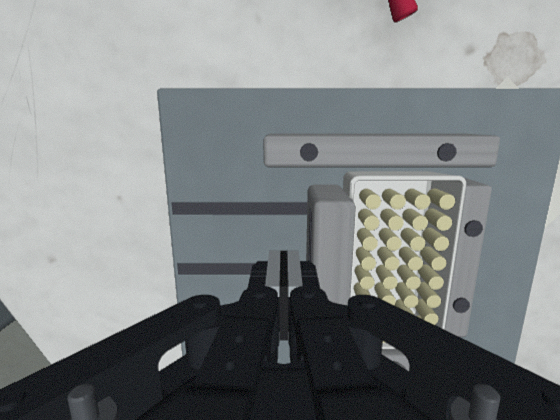

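>>> jog_arm:
  increments:
    - {"turn": [0, 0, 0], "travel": [0.14, -0.065, 0.2], "grip": 1}
    - {"turn": [0, 0, 0], "travel": [0.27, -0.13, 0.3], "grip": 1}

```text
clock: 16.1
tool_pos: [0.5605, -0.0919, 0.073]
ee_rot: [0.844, 0.536, -0.001, -0.001]
contact_force: [-5.4, 3.7, -1.9]
finger_gap: 0.0002
```

>>> jog_arm:
  increments:
    - {"turn": [0, 0, 0], "travel": [0.14, -0.065, 0], "grip": 1}
    - {"turn": [0, 0, 0], "travel": [0.18, -0.085, 0], "grip": 1}

```text
clock: 16.3
tool_pos: [0.5606, -0.0919, 0.0728]
ee_rot: [0.844, 0.536, -0.003, -0.002]
contact_force: [-9.9, 5.0, 4.6]
finger_gap: 0.0001
```

Run:
```python
from h import *
im,d,P,s=wrist(); cv2.imwrite("pics/w16.png",im)
print(s['contact_force']@R,toS(s['tool_pos']))
```

```text
[ 0.34980857 11.06334606  4.60755476] [26.45445272 38.60440543 72.77683684]
```

View pics/w16.png

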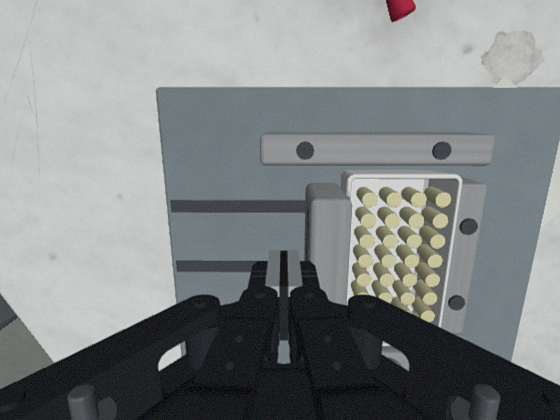

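>>> jog_arm:
  increments:
    - {"turn": [0, 0, 0], "travel": [-1.0, 0.47, 0], "grip": 1}
    - {"turn": [0, 0, 0], "travel": [-2.7, 1.27, 0], "grip": 1}
    - {"turn": [0, 0, 0], "travel": [-3.6, 1.7, 1], "grip": 1}
    - {"turn": [0, 0, 0], "travel": [-3.6, 1.7, 5], "grip": 0.5}
    - {"turn": [0, 0, 0], "travel": [-3.6, 1.7, 10], "grip": 0}
    - {"turn": [0, 0, 0], "travel": [-3.6, 1.7, 15], "grip": 0}
    - {"turn": [0, 0, 0], "travel": [-3.6, 1.7, 18], "grip": 0}
    - {"turn": [0, 0, 0], "travel": [-3.6, 1.7, 19], "grip": 0}

```text
clock: 17.15
tool_pos: [0.5302, -0.0762, 0.269]
ee_rot: [0.844, 0.536, 0.003, 0.003]
contact_force: [-0.3, 0.2, -0.4]
finger_gap: 0.072
```

Run:
```python
from h import *
im,d,P,s=wrist(); cv2.imwrite("pics/w17.png",im); np.savez("w17.npz",d=d,P=P)
p,_=bot.read_camera("top"); cv2.imwrite("pics/t17.png",cv2.resize(p[160:280,240:360,::-1],(600,600),interpolation=cv2.INTER_CUBIC))
p,_=bot.read_camera("side"); cv2.imwrite("pics/s17.png",cv2.resize(p[200:320,200:320,::-1],(600,600),interpolation=cv2.INTER_CUBIC))
tgt=S([-115,-15.5,214]); print(s['contact_force']@R,s['tool_pos'],toS(s['tool_pos']),tgt,(tgt-s['tool_pos'])*100, R@[0,1,0]*-35)
print(s['qpos'].round(2))
```

```text
[ 0.02902407  0.35104571 -0.401427  ] [ 0.53019745 -0.07616831  0.26895112] [ 27.77916052  72.84346831 268.95112246] [ 0.54939883 -0.24296688  0.214     ] [  1.92013751 -16.67985739  -5.49511225] [ 31.67414678 -14.89121975  -0.        ]
[ 0.38  0.22 -0.41  1.8   0.1   1.13 -0.5 ]
```

View pics/w17.png

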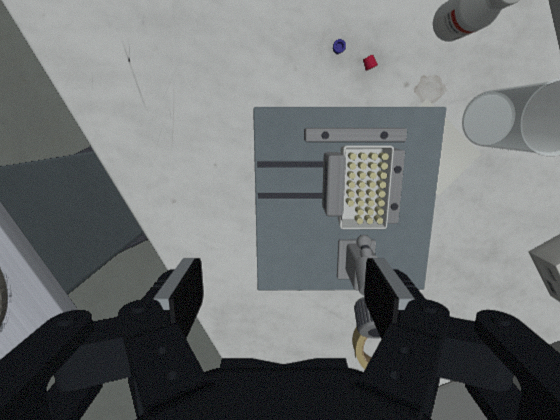

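View pics/s17.png

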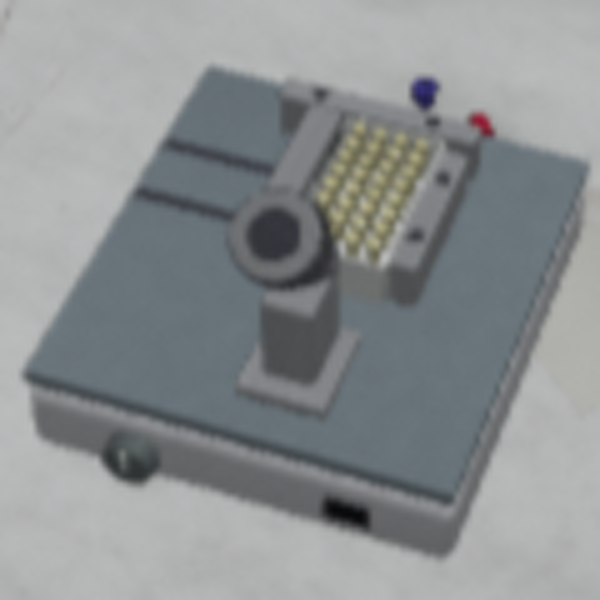

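>>> jog_arm:
  increments:
    - {"turn": [6, -3, 0], "travel": [0.5, -3, 0], "grip": 0}
    - {"turn": [13, -6, 0], "travel": [0.9, -7, 0], "grip": 0}
    - {"turn": [19, -9, 0], "travel": [1.3, -11, 0], "grip": 0}
    - {"turn": [25.5, -12, 0], "travel": [1.7, -14.5, 0], "grip": 0}
    - {"turn": [31.7, -14.9, 0], "travel": [1.9, -16.7, -2], "grip": 0}
    - {"turn": [31.7, -14.9, 0], "travel": [1.9, -16.7, -4.5], "grip": 0}
    - {"turn": [31.7, -14.9, 0], "travel": [1.9, -16.7, -5.5], "grip": 0}
    - {"turn": [31.7, -14.9, 0], "travel": [1.9, -16.7, -5.5], "grip": 0}

```text
clock: 18.1
tool_pos: [0.5458, -0.2407, 0.2064]
ee_rot: [0.805, 0.511, 0.253, -0.164]
contact_force: [-0.1, 0.5, 0.3]
finger_gap: 0.0858
```

Run:
```python
from h import *
im,d,P,s=wrist(); cv2.imwrite("pics/w18.png",im); np.savez("w18.npz",d=d,P=P)
M=Ro.from_quat(s['ee_rot']).as_matrix()
print(toS(s['tool_pos']),(R.T@M).round(3),s['qpos'].round(2))
```

```text
[-114.50407552  -11.26901967  206.35844446] [[ 0.818  0.002  0.575]
 [-0.002 -1.     0.005]
 [ 0.575 -0.005 -0.818]] [ 0.92  0.49 -0.37  1.72 -0.49  1.11  0.39]
```

View pics/w18.png

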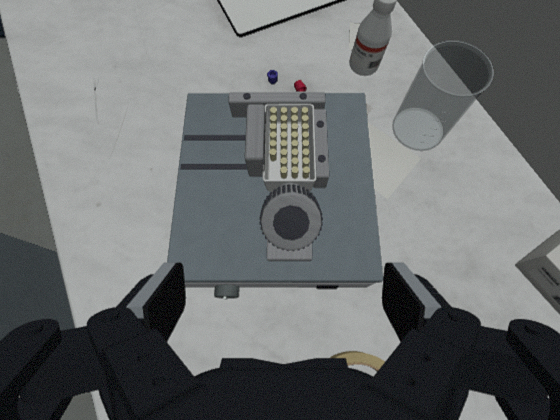

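Run:
```python
from h import *
im=cv2.imread("pics/w18.png"); z=np.load("w18.npz"); d=z["d"]; P=z["P"]; C=cloud("wrist",d,P); T=bot.camera_model("wrist")["T_tool_cam"]; Ct=cloud("wrist",d,T)*1000
# face points: close to plane of the face
g=cv2.cvtColor(im,cv2.COLOR_BGR2GRAY)
m=np.zeros(g.shape,bool); m[180:262,250:335]=1
zt=Ct[...,2]; print(np.percentile(zt[m&(d>0)],[1,5,20,50,80]).round(1))
f=m&(np.abs(zt-np.percentile(zt[m],10))<5)
q=Ct[f]; print(f.sum(), q.mean(0), (q.min(0)+q.max(0))/2, np.ptp(q,axis=0))
mm=(f*255).astype(np.uint8); c=max(cv2.findContours(mm,0,cv2.CHAIN_APPROX_NONE)[0],key=cv2.contourArea); e=cv2.minEnclosingCircle(c); print(e)
u=np.array([e[0][0]]);v=np.array([e[0][1]])
h=np.median(q[:,2])/1000; tc=ray("wrist",u,v,np.array([h]),T)[0]; print("face centre tool",tc*1000)
s=bot.get_state(); M=Ro.from_quat(s['ee_rot']).as_matrix(); w=s['tool_pos']+M@tc; print("face centre shaker",toS(w), "centre",toS(w+M[:,2]*.014))
cv2.imwrite("pics/w18z.png",cv2.resize(im[90:270,230:350],(400,600),interpolation=cv2.INTER_CUBIC))
```

```text
[ 37.9  38.5  39.6 127.5 156.8]
2903 [ 4.59942231  5.53351845 39.71722461] [ 3.35446016  5.69161121 40.40152457] [41.96311245 40.99199309  6.97480587]
((290.8937683105469, 220.0871124267578), 31.69632339477539)
face centre tool [ 5.08426068  5.49831086 39.59543272]
face centre shaker [-86.98162614 -17.62486367 178.8444969 ] centre [-78.93112517 -17.5775465  167.39079902]
```

View pics/w18z.png

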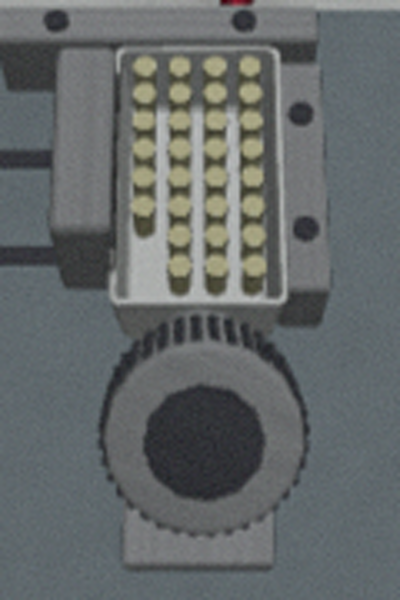

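>>> jog_arm:
  increments:
    - {"turn": [-13.45, -28.55, 45.05], "travel": [0.65, 0.07, 0.24], "grip": 0}
    - {"turn": [-13.45, -28.55, 45.05], "travel": [0.65, 0.07, 0.24], "grip": 0}
    - {"turn": [-13.45, -28.55, 45.05], "travel": [0.65, 0.07, 0.24], "grip": 0}
    - {"turn": [-13.45, -28.55, 45.05], "travel": [0.65, 0.07, 0.24], "grip": 0}
    - {"turn": [-13.45, -28.55, 45.05], "travel": [0.65, 0.07, 0.24], "grip": 0}
    - {"turn": [-13.45, -28.55, 45.05], "travel": [0.65, 0.07, 0.24], "grip": 0}
    - {"turn": [-13.45, -28.55, 45.05], "travel": [0.65, 0.07, 0.24], "grip": 0}
    - {"turn": [-13.45, -28.55, 45.05], "travel": [0.65, 0.07, 0.24], "grip": 0}

```text
clock: 18.95
tool_pos: [0.5545, -0.2408, 0.2131]
ee_rot: [0.477, 0.826, 0.299, -0.025]
contact_force: [0.1, 0.2, 0.6]
finger_gap: 0.0853
```

>>> jog_arm:
  increments:
    - {"turn": [-13.45, -28.55, 45.05], "travel": [0, 0, 0], "grip": 0}
    - {"turn": [-13.45, -28.55, 45.05], "travel": [0, 0, 0], "grip": 0}
    - {"turn": [-13.45, -28.55, 45.05], "travel": [0, 0, 0], "grip": 0}
    - {"turn": [-13.45, -28.55, 45.05], "travel": [0, 0, 0], "grip": 0}
    - {"turn": [-13.45, -28.55, 45.05], "travel": [0, 0, 0], "grip": 0}
    - {"turn": [-13.45, -28.55, 45.05], "travel": [0, 0, 0], "grip": 0}
    - {"turn": [-13.45, -28.55, 45.05], "travel": [0, 0, 0], "grip": 0}
    - {"turn": [-13.45, -28.55, 45.05], "travel": [0, 0, 0], "grip": 0}

```text
clock: 19.75
tool_pos: [0.554, -0.2415, 0.2122]
ee_rot: [0.043, 0.953, 0.277, 0.116]
contact_force: [-0.9, 0.3, 0.1]
finger_gap: 0.0859
```

```bash
cat > kn.py <<'E'
from h import *
import sys
def knob(tag):
    im,d,P,s=wrist(); cv2.imwrite(f"pics/{tag}.png",im); np.savez(tag+".npz",d=d,P=P)
    M=Ro.from_quat(s['ee_rot']).as_matrix(); T=bot.camera_model("wrist")["T_tool_cam"]
    print("TCP sh",toS(s['tool_pos']).round(1),"axes sh",(R.T@M).round(3).tolist(),"q",s['qpos'].round(2))
    Ct=cloud("wrist",d,T)*1000
    f=(np.hypot(Ct[...,0],Ct[...,1])<45)&(Ct[...,2]>15)&(Ct[...,2]<70)&(d>0)
    zf=np.percentile(Ct[f][:,2],10); f&=np.abs(Ct[...,2]-zf-1)<4
    mm=(f*255).astype(np.uint8); mm=cv2.morphologyEx(mm,cv2.MORPH_OPEN,np.ones((3,3))); c=max(cv2.findContours(mm,0,cv2.CHAIN_APPROX_NONE)[0],key=cv2.contourArea); e=cv2.minEnclosingCircle(c)
    h=np.median(Ct[f][:,2])/1000
    tc=ray("wrist",np.array([e[0][0]]),np.array([e[0][1]]),np.array([h]),T)[0]
    print("circle",e,"face tool",tc*1000,"face sh",toS(s['tool_pos']+M@tc), "ptp",np.ptp(Ct[f],axis=0))
if __name__=="__main__": knob(sys.argv[1])
E
python3 kn.py w19
```

```text
TCP sh [-111.7  -19.   212.2] axes sh [[-0.281, 0.77, 0.573], [0.939, 0.343, -0.001], [-0.197, 0.538, -0.82]] q [ 1.21  0.6  -0.81  1.68 -0.22  1.06  2.07]
circle ((281.88250732421875, 217.54974365234375), 30.821561813354492) face tool [ 4.9297059  -0.84793984 42.85319724] face sh [-89.1673353  -14.70986172 175.65824058] ptp [41.54806093 41.42513275  6.67702285]
```

View pics/w19.png

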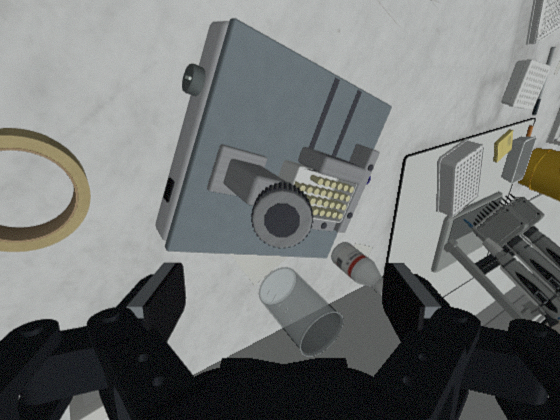

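>>> jog_arm:
  increments:
    - {"turn": [0, 0, 0], "travel": [-0.2, -0.05, -0.09], "grip": 0}
    - {"turn": [0, 0, 0], "travel": [0.2, 0.8, -1.4], "grip": 0}
    - {"turn": [0, 0, 0], "travel": [0.6, 1.65, -2.75], "grip": 0}
    - {"turn": [0, 0, 0], "travel": [1.0, 2.5, -4.1], "grip": 0}
    - {"turn": [0, 0, 0], "travel": [1.4, 3.35, -5.45], "grip": 0}
    - {"turn": [0, 0, 0], "travel": [1.76, 4.11, -6.66], "grip": 0}
    - {"turn": [0, 0, 0], "travel": [1.76, 4.11, -6.66], "grip": 0}
    - {"turn": [0, 0, 0], "travel": [1.76, 4.11, -6.66], "grip": 0}

```text
clock: 20.6
tool_pos: [0.5711, -0.2012, 0.1448]
ee_rot: [0.043, 0.953, 0.277, 0.115]
contact_force: [0.7, -0.4, -0.5]
finger_gap: 0.0851
```

Run:
```python
from h import *
im,d,P,s=wrist(); cv2.imwrite("pics/w20.png",im)
print(toS(s['tool_pos']),s['contact_force'],s['ft_torque'],s['qpos'].round(2))
p,_=bot.read_camera("side"); cv2.imwrite("pics/s20.png",cv2.resize(p[180:320,180:320,::-1],(600,600),interpolation=cv2.INTER_CUBIC))
```

```text
[-67.95840702 -17.32292102 144.7751191 ] [ 0.70810733 -0.43543358 -0.5161276 ] [-0.5249246   0.2454068  -0.03281797] [ 1.14  0.66 -0.8   1.76 -0.2   0.9   2.06]
```

View pics/w20.png

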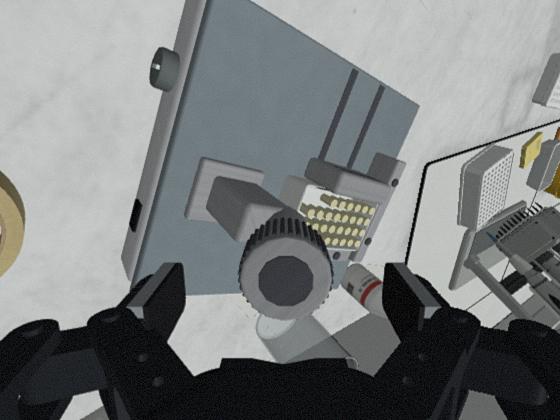

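View pics/s20.png

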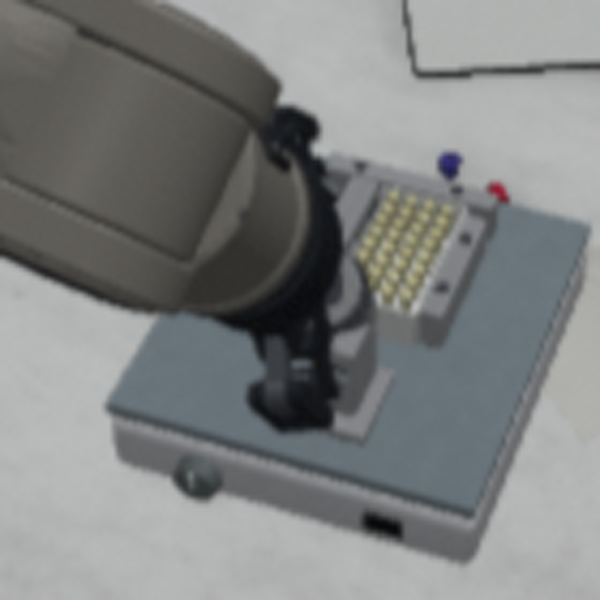

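>>> jog_arm:
  increments:
    - {"turn": [0, 0, 0], "travel": [0, 0, 0], "grip": 0.3}
    - {"turn": [0, 0, 0], "travel": [0, 0, 0], "grip": 0.5}
    - {"turn": [0, 0, 0], "travel": [0, 0, 0], "grip": 0.7}
    - {"turn": [0, 0, 0], "travel": [0, 0, 0], "grip": 0.7}
    - {"turn": [0, 0, 0], "travel": [0, 0, 0], "grip": 0.7}
  newtons: 45

```text
clock: 21.2
tool_pos: [0.5709, -0.2007, 0.1458]
ee_rot: [0.043, 0.953, 0.278, 0.115]
contact_force: [-4.0, -0.4, 8.0]
finger_gap: 0.0383
```

```bash
cat > st.py <<'E'
from h import *
s=bot.get_state(); M=Ro.from_quat(s['ee_rot']).as_matrix(); a=R@np.array([.5736,0,-.8192])
# rotation about axis relative to reference (rot 0: tool x in sh (.819,0,.574))
x=R.T@M[:,0]; ang=np.degrees(np.arctan2(x@np.array([0,-1,0]),x@np.array([.8192,0,.5736])))
print("clk",round(s['clock'],2),"ang",ang.round(2),"Ma",round(float(s['ft_torque']@a),3),"F sh",(s['contact_force']@R).round(1),"gap",round(s['finger_gap'],4),"TCP",toS(s['tool_pos']).round(1),"q7",s['qpos'][6].round(2),"zdir",(R.T@M[:,2]).round(3))
E
python3 st.py; python3 -c "
from h import *
print(R@np.array([.5736,0,-.8192]))"
```

```text
clk 21.2 ang -110.02 Ma 0.019 F sh [-2.1  3.5  8. ] gap 0.0383 TCP [-67.5 -17.  145.8] q7 2.06 zdir [ 0.574  0.    -0.819]
[ 0.24404582  0.51909402 -0.8192    ]
```

>>> jog_arm:
  increments:
    - {"turn": [1.22, 2.6, -4.1], "travel": [0, 0, 0], "grip": 0.7}
    - {"turn": [2.44, 5.19, -8.19], "travel": [0, 0, 0], "grip": 0.7}
    - {"turn": [3.66, 7.79, -12.29], "travel": [0, 0, 0], "grip": 0.7}
    - {"turn": [4.88, 10.38, -16.38], "travel": [0, 0, 0], "grip": 0.7}
    - {"turn": [6.1, 12.98, -20.48], "travel": [0, 0, 0], "grip": 0.7}
    - {"turn": [7.32, 15.57, -24.57], "travel": [0, 0, 0], "grip": 0.7}
    - {"turn": [8.54, 18.17, -28.67], "travel": [0, 0, 0], "grip": 0.7}
    - {"turn": [9.76, 20.76, -32.77], "travel": [0, 0, 0], "grip": 0.7}
  newtons: 45

```text
clock: 22.0
tool_pos: [0.5707, -0.2013, 0.1454]
ee_rot: [0.368, 0.88, 0.3, 0.013]
contact_force: [-3.6, -2.1, 5.4]
finger_gap: 0.0383
```

```bash
python3 st.py
python3 - <<'E'
from h import *
im,d,P,s=wrist(); cv2.imwrite("pics/w21.png",im)
E
```

```text
clk 22.0 ang -69.82 Ma -0.207 F sh [-3.4  2.3  5.4] gap 0.0383 TCP [-68.2 -17.1 145.4] q7 1.48 zdir [ 0.573  0.    -0.819]
```

View pics/w21.png

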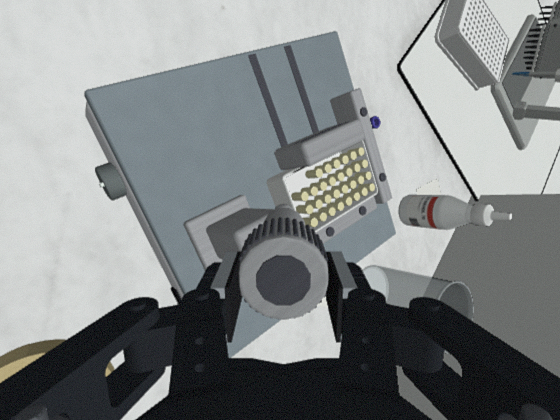

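>>> jog_arm:
  increments:
    - {"turn": [1.95, 4.15, -6.55], "travel": [0, 0, 0], "grip": 0.7}
    - {"turn": [3.9, 8.31, -13.11], "travel": [0, 0, 0], "grip": 0.7}
    - {"turn": [5.86, 12.46, -19.66], "travel": [0, 0, 0], "grip": 0.7}
    - {"turn": [7.81, 16.61, -26.21], "travel": [0, 0, 0], "grip": 0.7}
    - {"turn": [9.76, 20.76, -32.77], "travel": [0, 0, 0], "grip": 0.7}
    - {"turn": [11.71, 24.92, -39.32], "travel": [0, 0, 0], "grip": 0.7}
    - {"turn": [13.67, 29.07, -45.88], "travel": [0, 0, 0], "grip": 0.7}
    - {"turn": [14.64, 31.15, -49.15], "travel": [0, 0, 0], "grip": 0.7}
  newtons: 45

```text
clock: 22.85
tool_pos: [0.5697, -0.2015, 0.1449]
ee_rot: [0.759, 0.578, 0.266, -0.14]
contact_force: [-7.4, -2.2, 6.6]
finger_gap: 0.038
```

```bash
python3 st.py
python3 - <<'E'
from h import *
im,d,P,s=wrist(); cv2.imwrite("pics/w22.png",im)
E
```

```text
clk 22.85 ang -9.75 Ma -0.17 F sh [-5.2  5.8  6.6] gap 0.038 TCP [-68.8 -16.2 144.9] q7 0.58 zdir [ 0.573  0.002 -0.82 ]
```

View pics/w22.png

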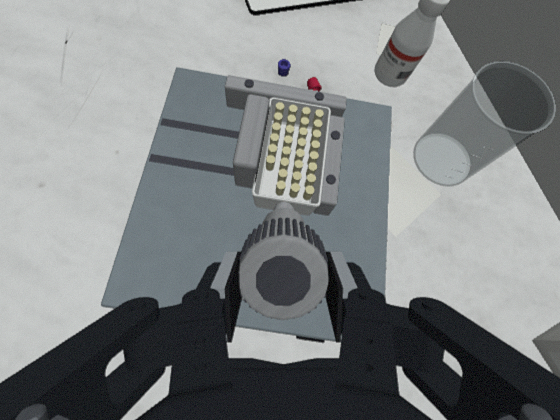

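>>> jog_arm:
  increments:
    - {"turn": [1.22, 2.6, -4.1], "travel": [0, 0, 0], "grip": 0.7}
    - {"turn": [2.44, 5.19, -8.19], "travel": [0, 0, 0], "grip": 0.7}
    - {"turn": [3.66, 7.79, -12.29], "travel": [0, 0, 0], "grip": 0.7}
    - {"turn": [4.88, 10.38, -16.38], "travel": [0, 0, 0], "grip": 0.7}
    - {"turn": [6.1, 12.98, -20.48], "travel": [0, 0, 0], "grip": 0.7}
    - {"turn": [7.32, 15.57, -24.57], "travel": [0, 0, 0], "grip": 0.7}
    - {"turn": [7.32, 15.57, -24.57], "travel": [0, 0, 0], "grip": 0.7}
  newtons: 45

```text
clock: 23.6
tool_pos: [0.5691, -0.2012, 0.1449]
ee_rot: [0.882, 0.363, 0.221, -0.204]
contact_force: [-9.7, -0.8, 8.7]
finger_gap: 0.038
```

```bash
python3 st.py
python3 - <<'E'
from h import *
im,d,P,s=wrist(); cv2.imwrite("pics/w23.png",cv2.resize(im[40:340,150:450],(600,600)))
E
```

```text
clk 23.6 ang 20.15 Ma 0.176 F sh [-4.9  8.5  8.7] gap 0.038 TCP [-68.8 -15.6 144.9] q7 0.12 zdir [ 0.573  0.003 -0.819]
```

View pics/w23.png

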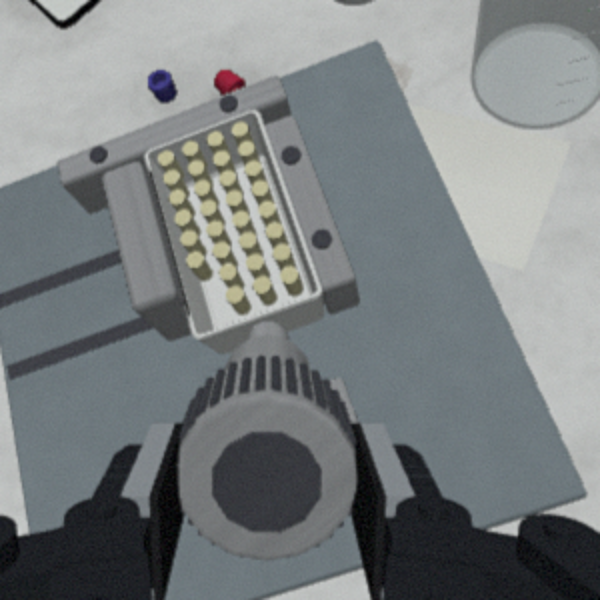

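>>> jog_arm:
  increments:
    - {"turn": [1.22, 2.6, -4.1], "travel": [0, 0, 0], "grip": 0.7}
    - {"turn": [2.44, 5.19, -8.19], "travel": [0, 0, 0], "grip": 0.7}
    - {"turn": [3.66, 7.79, -12.29], "travel": [0, 0, 0], "grip": 0.7}
  newtons: 45

```text
clock: 23.95
tool_pos: [0.5689, -0.201, 0.145]
ee_rot: [0.922, 0.244, 0.192, -0.232]
contact_force: [-9.5, -0.0, 7.8]
finger_gap: 0.0383
```

```bash
python3 st.py
```

```text
clk 23.95 ang 35.18 Ma -0.186 F sh [-4.1  8.6  7.8] gap 0.0383 TCP [-68.7 -15.3 145. ] q7 -0.12 zdir [ 0.574  0.004 -0.819]
```

>>> jog_arm:
  increments:
    - {"turn": [1.22, 2.6, -4.1], "travel": [0, 0, 0], "grip": 0.7}
    - {"turn": [2.44, 5.19, -8.19], "travel": [0, 0, 0], "grip": 0.7}
  newtons: 45

```text
clock: 24.15
tool_pos: [0.5688, -0.2008, 0.1451]
ee_rot: [0.94, 0.163, 0.171, -0.248]
contact_force: [-10.0, -0.2, 9.7]
finger_gap: 0.0382
```

```bash
python3 st.py
python3 - <<'E'
from h import *
im,d,P,s=wrist(); cv2.imwrite("pics/w24.png",cv2.resize(im[40:340,150:450],(600,600)))
E
```

```text
clk 24.15 ang 45.17 Ma -0.213 F sh [-4.5  9.   9.7] gap 0.0382 TCP [-68.6 -15.2 145.1] q7 -0.28 zdir [ 0.574  0.004 -0.819]
```

View pics/w24.png

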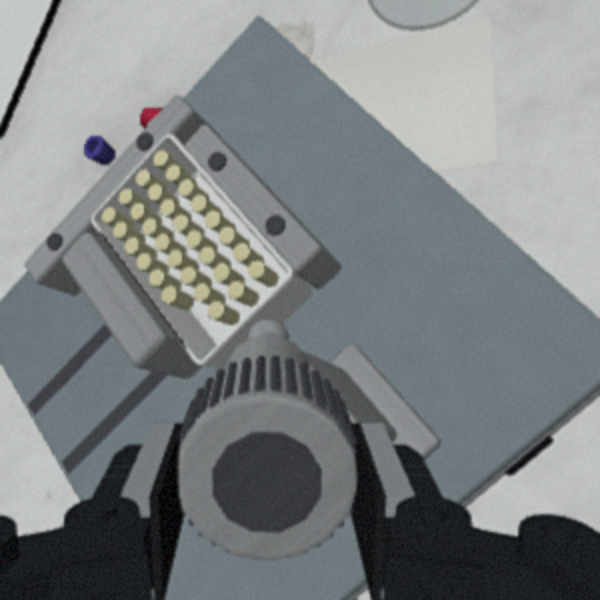

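>>> jog_arm:
  increments:
    - {"turn": [1.22, 2.6, -4.1], "travel": [0, 0, 0], "grip": 0.7}
    - {"turn": [2.44, 5.19, -8.19], "travel": [0, 0, 0], "grip": 0.7}
  newtons: 45

```text
clock: 24.4
tool_pos: [0.5688, -0.2007, 0.1452]
ee_rot: [0.95, 0.081, 0.149, -0.262]
contact_force: [-10.0, 0.8, 10.4]
finger_gap: 0.0381
```

```bash
python3 st.py
```

```text
clk 24.4 ang 55.16 Ma -0.224 F sh [-3.5  9.4 10.4] gap 0.0381 TCP [-68.5 -15.  145.2] q7 -0.43 zdir [ 0.574  0.004 -0.819]
```

>>> jog_arm:
  increments:
    - {"turn": [1.22, 2.6, -4.1], "travel": [0, 0, 0], "grip": 0.7}
    - {"turn": [2.44, 5.19, -8.19], "travel": [0, 0, 0], "grip": 0.7}
  newtons: 45

```text
clock: 24.6
tool_pos: [0.5687, -0.2005, 0.1453]
ee_rot: [0.954, -0.002, 0.125, -0.274]
contact_force: [-10.9, 0.2, 9.5]
finger_gap: 0.0383
```

```bash
python3 st.py
python3 - <<'E'
from h import *
p,_=bot.read_camera("side"); cv2.imwrite("pics/s25.png",cv2.resize(p[190:310,200:320,::-1],(600,600),interpolation=cv2.INTER_CUBIC))
im,d,P,s=wrist(); cv2.imwrite("pics/w25.png",cv2.resize(im[40:340,150:450],(600,600)))
E
```

```text
clk 24.6 ang 65.14 Ma -0.303 F sh [-4.5  9.9  9.5] gap 0.0383 TCP [-68.3 -14.9 145.3] q7 -0.59 zdir [ 0.574  0.005 -0.819]
```

View pics/s25.png

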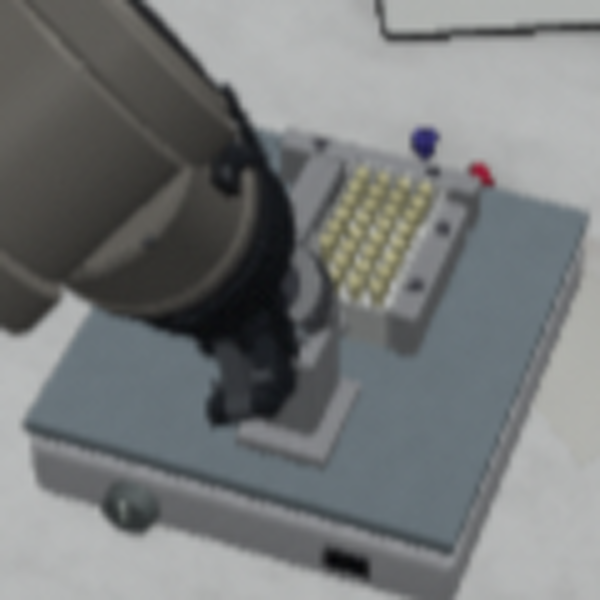

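View pics/w25.png

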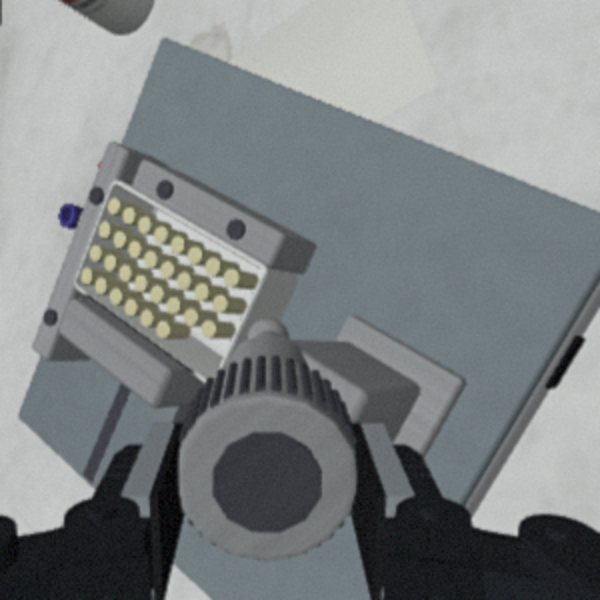

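>>> jog_arm:
  increments:
    - {"turn": [0.73, 1.56, -2.46], "travel": [0, 0, 0], "grip": 0.7}
    - {"turn": [1.22, 2.6, -4.1], "travel": [0, 0, 0], "grip": 0.7}
  newtons: 45

```text
clock: 24.9
tool_pos: [0.5687, -0.2004, 0.1453]
ee_rot: [0.953, -0.043, 0.113, -0.279]
contact_force: [-10.6, 0.1, 10.4]
finger_gap: 0.0377
```

```bash
python3 st.py
```

```text
clk 24.9 ang 70.04 Ma -0.339 F sh [-4.4  9.7 10.4] gap 0.0377 TCP [-68.3 -14.9 145.3] q7 -0.67 zdir [ 0.574  0.005 -0.819]
```

>>> jog_arm:
  increments:
    - {"turn": [0.73, 1.56, -2.46], "travel": [0, 0, 0], "grip": 0.7}
    - {"turn": [1.22, 2.6, -4.1], "travel": [0, 0, 0], "grip": 0.7}
  newtons: 45

```text
clock: 25.1
tool_pos: [0.5687, -0.2003, 0.1454]
ee_rot: [0.95, -0.084, 0.101, -0.284]
contact_force: [-11.4, 0.2, 9.8]
finger_gap: 0.0382
```

```bash
python3 st.py
```

```text
clk 25.1 ang 75.04 Ma -0.372 F sh [-4.7 10.4  9.8] gap 0.0382 TCP [-68.2 -14.8 145.4] q7 -0.75 zdir [ 0.575  0.005 -0.818]
```

>>> jog_arm:
  increments:
    - {"turn": [0.73, 1.56, -2.46], "travel": [0, 0, 0], "grip": 0.7}
    - {"turn": [1.22, 2.6, -4.1], "travel": [0, 0, 0], "grip": 0.7}
  newtons: 45

```text
clock: 25.3
tool_pos: [0.5687, -0.2003, 0.1454]
ee_rot: [0.945, -0.126, 0.089, -0.288]
contact_force: [-11.6, 0.6, 10.6]
finger_gap: 0.0383
```

```bash
python3 st.py
```

```text
clk 25.3 ang 80.05 Ma -0.375 F sh [-4.4 10.8 10.6] gap 0.0383 TCP [-68.2 -14.8 145.4] q7 -0.83 zdir [ 0.575  0.005 -0.818]
```

>>> jog_arm:
  increments:
    - {"turn": [0, 0, 0], "travel": [0, 0, 0], "grip": 0.4}
    - {"turn": [0, 0, 0], "travel": [0, 0, 0], "grip": 0.2}
    - {"turn": [0, 0, 0], "travel": [0, 0, 0], "grip": 0}
    - {"turn": [0, 0, 0], "travel": [0, 0, 0], "grip": 0}
    - {"turn": [0, 0, 0], "travel": [-0.6, -1.3, 2.05], "grip": 0}
    - {"turn": [0, 0, 0], "travel": [-1.5, -3.1, 4.9], "grip": 0}
    - {"turn": [0, 0, 0], "travel": [-2.4, -5.2, 8.2], "grip": 0}
    - {"turn": [0, 0, 0], "travel": [-2.4, -5.2, 8.2], "grip": 0}
  newtons: 45

```text
clock: 26.1
tool_pos: [0.5477, -0.2588, 0.2308]
ee_rot: [0.946, -0.127, 0.095, -0.284]
contact_force: [-0.0, 0.3, 0.5]
finger_gap: 0.0853
```

```bash
python3 st.py
python3 - <<'E'
from h import *
im,d,P,s=wrist(); cv2.imwrite("pics/w26.png",im)
p,_=bot.read_camera("side"); cv2.imwrite("pics/s26.png",cv2.resize(p[190:310,200:320,::-1],(600,600),interpolation=cv2.INTER_CUBIC))
E
```

```text
clk 26.1 ang 80.01 Ma -0.039 F sh [0.3 0.2 0.5] gap 0.0853 TCP [-130.1  -20.7  230.8] q7 -0.87 zdir [ 0.571 -0.009 -0.821]
```

View pics/w26.png

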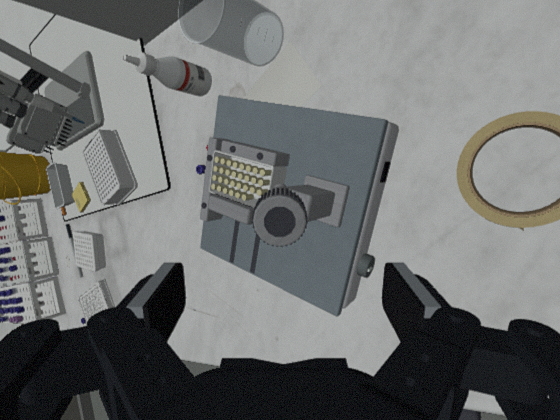

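View pics/s26.png

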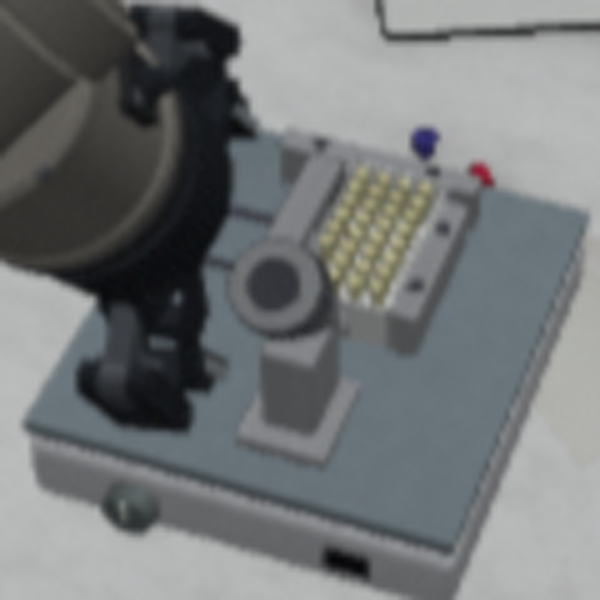

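>>> jog_arm:
  increments:
    - {"turn": [-6, 3, 0], "travel": [0, 0, 3], "grip": 0}
    - {"turn": [-13, 6, 0], "travel": [0, 1, 4], "grip": 0}
    - {"turn": [-19, 9, 0], "travel": [1, 5, 4], "grip": 0}
    - {"turn": [-25.5, 12, 0], "travel": [1.8, 9, 4], "grip": 0}
    - {"turn": [-31.7, 14.9, 0], "travel": [2.5, 13, 3], "grip": 0}
    - {"turn": [-31.7, 14.9, 0], "travel": [3.1, 16.2, 2], "grip": 0}
    - {"turn": [-31.7, 14.9, 0], "travel": [3.1, 16.2, 2], "grip": 0}
    - {"turn": [-31.7, 14.9, 0], "travel": [3.1, 16.2, 2], "grip": 0}

```text
clock: 27.0
tool_pos: [0.5772, -0.0891, 0.2449]
ee_rot: [0.992, -0.13, -0.002, -0.0]
contact_force: [-0.5, -0.6, 0.5]
finger_gap: 0.0855
```

```bash
python3 st.py
python3 - <<'E'
from h import *
im,d,P,s=wrist(); cv2.imwrite("pics/w27.png",im);np.savez("w27.npz",d=d,P=P)
cv2.imwrite("pics/w27z.png",cv2.resize(im[100:300,170:370],(600,600),interpolation=cv2.INTER_CUBIC))
E
```

```text
clk 27.0 ang 81.71 Ma -0.01 F sh [-0.7  0.3  0.5] gap 0.0855 TCP [ 36.1  24.8 244.9] q7 -1.77 zdir [-0.001  0.004 -1.   ]
```

View pics/w27.png

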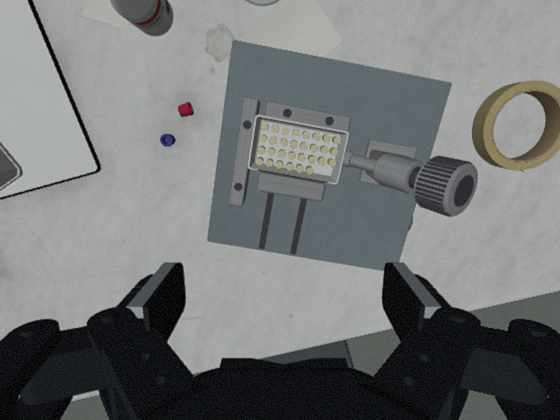

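View pics/w27z.png

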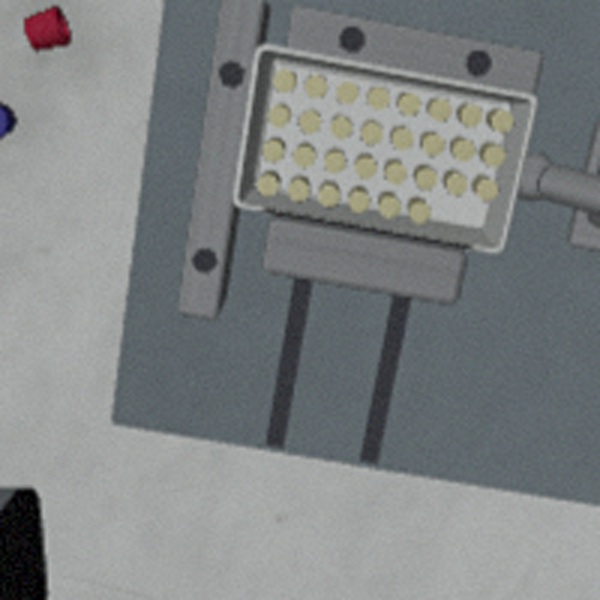

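Run:
```python
from h import *
P=np.load("w27.npz")["P"]; d=np.load("w27.npz")["d"]
s=bot.get_state(); M=Ro.from_quat(s['ee_rot']).as_matrix(); b=(R.T@M[:,0])*2.8
def q(u,z): u=np.array(u)/3.+[170,100]; return toS(ray("wrist",u[:,0],u[:,1],np.full(len(u),z/1000.),P))-b
r=q([(258,45),(537,97),(503,252),(236,207)],92); print("rack",r.round(1).tolist(),r.mean(0))
print("end fence top inner/ side fence inner", q([(266,10),(219,316)],88).round(1).tolist(), q([(535,95),(290,48)],88).round(1).tolist())
print("jaw top", q([(270,220),(466,250),(455,302),(264,268)],101).round(1).tolist())
C=cloud("wrist",d,P)
for c in [(258,45),(537,97),(503,252),(236,207)]:
    u=np.array(c)/3.+[170,100]; u=u.astype(int); W=C[u[1]-3:u[1]+4,u[0]-3:u[0]+4,2]*1000; print(W.max().round(0),end=' ')
```

```text
rack [[72.6, -38.6, 92.0], [-15.4, -38.8, 92.0], [-15.8, 11.0, 92.0], [71.7, 12.0, 92.0]] [ 28.27547849 -13.59794027  92.00733341]
end fence top inner/ side fence inner [[72.1, -49.3, 88.0], [72.1, 49.8, 88.0]] [[-15.4, -39.2, 88.0], [63.0, -39.5, 88.0]]
jaw top [[60.0, 12.6, 101.0], [-2.4, 11.0, 101.0], [-2.5, 28.2, 101.0], [59.4, 28.1, 101.0]]
92.0 410.0 410.0 92.0
```

Run:
```python
from cell import bot
s=bot.get_state(); print(s['clock'],s['contact_force']); print(bot.finish_job())
```

```text
27.05 [-1.00750017 -0.49203534  0.04349656]
the job is handed in; nothing more can be done
None
```

The rack is clamped on the shaker platform and the job was handed in at 27 s. The jaw was pushed first, to about 11 N. The thumbscrew was then turned 190° clockwise in one grip and let go.

**Last checks (wrist view, after release):**

| Check | Measured | Compared with |
|---|---|---|
| Rack end (shaker x) | 72.2 mm | end fence face, same view: 72.1 mm |
| Rack side (shaker y) | -38.7 mm | side fence face, same view: -39.3 mm |
| Jaw inner face (shaker y) | 11 to 12.6 mm | rack's near edge: 11 to 12 mm |
| Rack rim height (two corners read) | 92 mm | 92 mm when standing flat |

- **Screw tightness:** the torque rose from about 0.20 to 0.375 N m over the last 25 to 35° of turn. That puts the nose about 2.6 to 3.1 mm in. This is worked out from torque and angle, because the nose itself could not be measured.
- **Clear at the end:** the gripper was open and touching nothing. I did not touch the beaker, wash bottle or tape, but did not measure their positions again.

**What went wrong or disagreed:**
- The first grasp closed too high and slipped off the rack, with about 12 N upward force; a second close was also too high. Grasping lower worked, and the rack was not visibly disturbed.
- The wrist camera calibration looked about 3 mm off along the tool's x, and I corrected for it. The fence faces still read about 2 mm (end) and 1 mm (side) from their nominal positions, so I judged the seating relative to the fences in the same view.

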